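Trace the edge of a stage cam with a ball stylus

ROBOT

A 6-joint arm with a two-finger parallel gripper is mounted at the origin on the work surface. World frame = base frame: x ahead of the robot, y to its left, z up, the work surface at z = 0. Lengths are in m, angles in rad, forces in N, time in s.
With the tool pointing down it reaches from about 0.3 to 0.875 m from the base axis. Payload 6.4 kg.
Tool frame: the origin (TCP) lies midway between the tips of the shut fingers; the grasp point (between the pads) lies ctrl.grip_point_offset behind it (ctrl.grip_point_offset is the distance from the TCP to the grasp point, in m); z points along the fingers, y is the direction in which the jaws open and shut (so a half turn about z gives the same grasp; the last joint's range is limited). The gripper opens to 85 mm and grips with 20 to 120 N. Pads are 22 mm wide; open, the fingers measure 114 mm over their backs; the gripper's body (76 mm by 85 mm) begins 54 mm behind the grasp point. The pads swing forward as they close: fully open they stand 13 mm farther back than shut.
Start: joints at [-1.459, 0.181, 1.607, -0, 1.354, -0.206], TCP at [0.18, -0.546, 0.231] pointing down, gripper open.
Joint ranges: [-2.99, 2.99], [-0.89, 2.07], [0.3, 2.58], [-1.14, 4.28], [0, 2.63], [-3.12, 3.12]. Speed limits (rad/s): [2.57, 2.57, 3.01, 3.14, 3.14, 3.14].

INTERFACE

Orientations are given as a unit quaternion [w, x, y, z].
In Python, from bench import ctrl, viewer gives the robot as it stands.
- The arm moves only by the shell command python3 -m handwheel 'ROWS' [OPENING]. ROWS is JSON, a list of rows, each an object with "travel": the shift along the tool's x, y, z as a fraction of full scale, a list of three; "dr": the turn, a rotation vector about the tool's x, y, z as a fraction of full scale, a list of three. A call has 1 to 20 rows; each row shifts and turns the pose as measured when the row begins, along the tool's axes as they then stand; what a row does not reach is not made up. Full scale, the value 1, is 150 mm for a shift and 30 degrees for a turn. A row lasts 1/12 s, in which the tool goes at most 41.7 mm and 7.16 degrees, less where a joint would pass 70% of its speed; a pose out of reach is approached as far as the arm can. A call with a number of a shift or a turn outside -1 to 1 is refused whole. A call with a gripper value outside its range is refused whole. OPENING is the opening, from -1 (shut) to 1 (fully open), set as the call begins (- or left out, the last holds). The fingers move at their own pace and stop on an object; the grip force is fixed at half the most. Time passes only in rows, so rows that do not move let the fingers close. It gives the time, the measured TCP pose, the force and the opening at its end, in the units of the state.
- ctrl.get_obs(): the state, without advancing time (a new reading comes with each control period).
- viewer.camera(name): name is "scene" or "top"; returns the picture (480x640x3 uint8, red, green, blue); there is no depth.
- viewer.get_calibration(name): a dict with "camera_matrix" (3x3 intrinsics, pixels), "R" (3x3) and "t" (3): a world point X has camera coordinates R X + t. Camera axes: x right, y down, z forward; pixel columns grow to the right and rows downward; lengths in m; the calibration is good to about 2 mm. A picture is of the moment at which its call begins. get_calibration takes no time and is no camera call.
- ctrl.hand_in(): hands the job in, once; it reports no verdict.
The state is a dict: "time_s": time; "q": joint angles; "dq": joint speeds; "joint_efforts": joint torques, N m; "eef_pos": TCP position; "eef_rot": TCP orientation; "wrist_force": force on the tool from outside, world axes, zero at the start; "torque": the same for the moment, N m; "opening": opening from 0.0 (shut) to 1.0 (fully open).
Only numpy, scipy, OpenCV 4.12 (cv2) and the standard library are available. Lean on these libraries where they do the work, as an engineer would, in place of code of your own. Each camera call takes 0.05 s, during which the arm holds its last target. There are 200 camera calls.

TASK

Check the edge of the egg-shaped brass cam by hand: take the blue-handled stylus out of its fork, set its red ball against the cam's edge at the green dot, and run it slowly, over some ten seconds, along the edge and over the nose to the red dot, keeping the ball lightly pressed on the edge all the way so that the sprung cam gives a few millimetres. Then hang the stylus back in the fork by its collar. Touch the cam with nothing but the stylus, be gentle with it, and leave the other things where they are.

Things in the scene. Friction and masses are not known exactly. Their poses are not given: they have to be found in the camera images.
- cam: Flat level brass egg-shaped cam, 16 mm thick, underside 50 mm and top 66 mm above the table. Origin on the underside, on the axis of its round part (dark bolt with a steel centre); +x points to the nose, z up. Outline: circle of radius 45 mm about the origin, nose circle of radius 20 mm about x = 55 mm (black dot), and the straight flanks tangent to both (outward normals at +-63 degrees from +x).
- stage: Fixed black base under the cam, 130 x 130 x 18 mm, origin on the table, below the cam's origin when nothing pushes the cam; same axes. The cam floats on it, level and without turning, on weak springs: 300 N/m each way in its x and y, stops at 12 mm (5 mm of push is about 1.5 N). Carriage between them 90 mm square, top at 39 mm. Two 28 mm barrels stick out low on the -x side.
- edge0 (a point): Point 0 of edge0 to edge8 in tracing order on the cam's edge, at half thickness (58 mm above the table), at x -15.4, y 42.3 mm in the cam's frame; it moves with the cam. Beside the green dot painted on top, 110 degrees from the nose direction: the trace begins here.
- edge1 (a point): Point 1 of edge0 to edge8 in tracing order on the cam's edge, at half thickness (58 mm above the table), at x 11.2, y 43.6 mm in the cam's frame; it moves with the cam.
- edge2 (a point): Point 2 of edge0 to edge8 in tracing order on the cam's edge, at half thickness (58 mm above the table), at x 35.6, y 32.3 mm in the cam's frame; it moves with the cam.
- edge3 (a point): Point 3 of edge0 to edge8 in tracing order on the cam's edge, at half thickness (58 mm above the table), at x 59.6, y 20.1 mm in the cam's frame; it moves with the cam.
- edge4 (a point): Point 4 of edge0 to edge8 in tracing order on the cam's edge, at half thickness (58 mm above the table), at x 75.0, y 0.0 mm in the cam's frame; it moves with the cam. The tip of the nose.
- edge5 (a point): Point 5 of edge0 to edge8 in tracing order on the cam's edge, at half thickness (58 mm above the table), at x 59.6, y -20.1 mm in the cam's frame; it moves with the cam.
- edge6 (a point): Point 6 of edge0 to edge8 in tracing order on the cam's edge, at half thickness (58 mm above the table), at x 35.6, y -32.3 mm in the cam's frame; it moves with the cam.
- edge7 (a point): Point 7 of edge0 to edge8 in tracing order on the cam's edge, at half thickness (58 mm above the table), at x 11.2, y -43.6 mm in the cam's frame; it moves with the cam.
- edge8 (a point): Point 8 of edge0 to edge8 in tracing order on the cam's edge, at half thickness (58 mm above the table), at x -15.4, y -42.3 mm in the cam's frame; it moves with the cam. Beside the red dot painted on top, 110 degrees from the nose direction: the trace ends here.
- stylus: Stylus, 134 mm long, about 0.12 kg, upright, z up along it, origin at its lowest point. From the bottom: red ball of 12 mm diameter, steel neck of 8 mm diameter, black collar of 32 mm diameter from 70 to 76 mm, blue handle 20 x 20 mm (faces square to its x and y) from 76 to 130 mm, small button on top. At the start it hangs by the collar in the stand's fork, origin 16 mm above the table.
- ball (a point): Centre of the stylus's red ball (6 mm radius), 6 mm above the stylus origin.
- collar (a point): Centre of the underside of the stylus's collar, 70 mm above the stylus origin.
- stand: Fixed grey stand with a steel fork, origin on the table below the hanging place. Two level prongs (8 mm thick, 22 mm wide, top at 86 mm) leave a slot 20 mm wide from x = -29 to +13 mm, open at its -x end. The post on the +x side does not rise above the fork. Base 90 x 100 x 12 mm. The stylus can be lifted straight up out of the slot and lowered straight back into it.
- seat (a point): Hanging place: middle of the slot on the fork's top face, 86 mm above the table; the centre of the collar's underside belongs here.
- positioner: Bystander: black micropositioner block, 90 x 70 mm, 94 mm high with a knob on top, micrometer barrels on two sides; origin under its centre.
- objective_a: Bystander: steel microscope objective standing on the table, 35 mm diameter, 58 mm high; origin under its centre.
- objective_b: Bystander: a like objective with a brass band, 35 mm diameter, 58 mm high; origin under its centre.
- wafer_box: Bystander: round blue wafer box with a white lid, 114 mm diameter, 22 mm high; origin under its centre.
- brush: Bystander: brush lying on the table, 0.2 m long; origin under its middle.
- driver: Bystander: screwdriver lying on the table, 0.2 m long; origin under its middle.
- bottle: Bystander: white bottle with a blue cap, 60 mm diameter, 150 mm high; origin under its centre.
Mind the look-alikes: they are no part of the job. Of the things that look like the stylus, the middle-sized one is meant.

How it is judged:
By the outcome, as a careful person would: the job done as asked, in the order asked, and still so for the second after the job is handed in, with the robot touching nothing.
It also fails if it takes over 72 s, if anything falls off the work surface, if the arm or the gripper's body presses on something with over 40 N, if the wrist force passes 120 N, or if a joint passes its speed limit or range.

## Working session

There is one attempt and no reset: what is moved stays moved. The work goes in short steps, Python scripts to look and compute and a shell command to move; the robot and the scene stay as the last step left them, time stands still between calls to the robot, and variables do not carry over. Pictures are saved under pics/ and viewed, about 8 in all and at most 12, crops included, and the job is handed in when it is done.

```bash
mkdir -p pics; ls
python3 - <<'E'
from bench import ctrl, viewer
import cv2
for n in("scene","top"):
    im=viewer.camera(n); cv2.imwrite(f"pics/{n}0.png",im[:,:,::-1])
    c=viewer.get_calibration(n); print(n,c)
print(ctrl.get_obs(), ctrl.grip_point_offset)
E
```

```text
pics
scene {'camera_matrix': array([[440.11790677,   0.        , 311.64110732],
       [  0.        , 440.11790677, 240.19353123],
       [  0.        ,   0.        ,   1.        ]]), 'R': array([[ 0.88785729,  0.45996256, -0.01199466],
       [ 0.27467881, -0.55076099, -0.78817123],
       [-0.36913545,  0.6964889 , -0.61533913]]), 't': array([-0.52565424, -0.07877964,  1.32884492])}
top {'camera_matrix': array([[477.67907265,   0.        , 322.7580598 ],
       [  0.        , 477.67907265, 235.65292305],
       [  0.        ,   0.        ,   1.        ]]), 'R': array([[ 1.15270939e-01, -9.93333968e-01,  4.87799956e-04],
       [-9.70753275e-01, -1.12754658e-01, -2.11953925e-01],
       [ 2.10596035e-01,  2.39585945e-02, -9.77279538e-01]]), 't': array([-0.01828177,  0.58434575,  1.30693564])}
{'time_s': 0.1, 'q': array([-1.45931822e+00,  1.81509530e-01,  1.60787647e+00, -1.00612218e-05,
        1.35384347e+00, -2.06342664e-01]), 'dq': array([-0.00032704, -0.00090356, -0.00209095,  0.00030236,  0.00033745,
        0.00078574]), 'joint_efforts': array([ 1.79945764e-04, -4.45874727e+01, -3.52238774e+01, -2.15387395e-04,
        4.14460665e-03,  3.92025868e-05]), 'eef_pos': array([ 0.17961957, -0.54570073,  0.23046545]), 'eef_rot': array([-8.17716253e-04,  9.87399790e-01,  1.58243436e-01,  3.38979325e-05]), 'wrist_force': array([-0.79432856, -0.76565747,  0.04941436]), 'torque': array([-0.00391342, -0.01113804,  0.02182111]), 'opening': 0.9983899022890295} 0.0187
```

View pics/scene0.png

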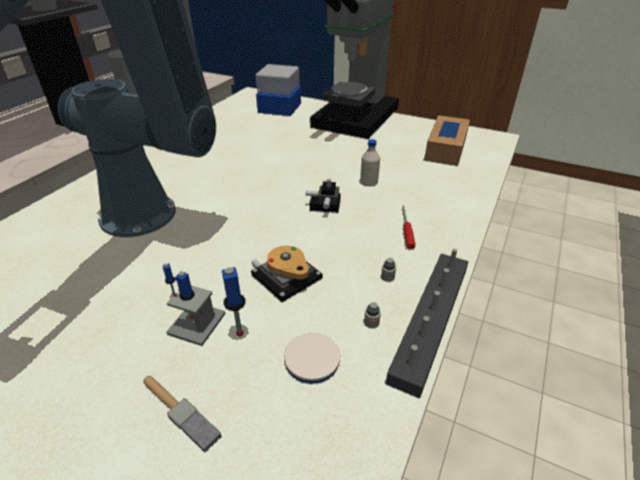

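View pics/top0.png

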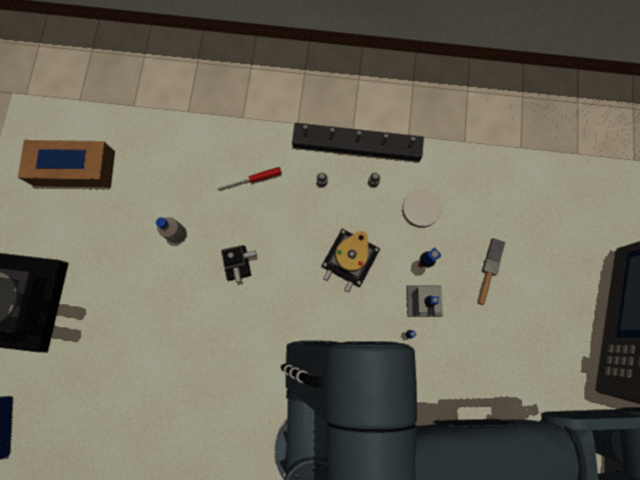

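The pictures show three stylus look-alikes: a small one at scene (168,272) / top (410,334), the one in the fork at scene (184,285) / top (431,300), and a large one at scene (232,285) / top (430,257). The middle-sized one in the grey stand's fork is the one described. I'll check it and the cam in one close crop.

Run:
```python
import cv2,numpy as np
t=cv2.imread("pics/top0.png");s=cv2.imread("pics/scene0.png")
r=lambda im,x,y,w,h:cv2.resize(im[y:y+h,x:x+w],(400,300),interpolation=cv2.INTER_CUBIC)
# top row: top-camera; bottom: scene.  scale 5
o=np.vstack([np.hstack([r(t,310,220,80,60),r(t,385,270,80,60)]),np.hstack([r(s,246,240,80,60),r(s,155,260,80,60)])])
cv2.imwrite("pics/crop0.png",o)
```

```text
(no output)
```

View pics/crop0.png

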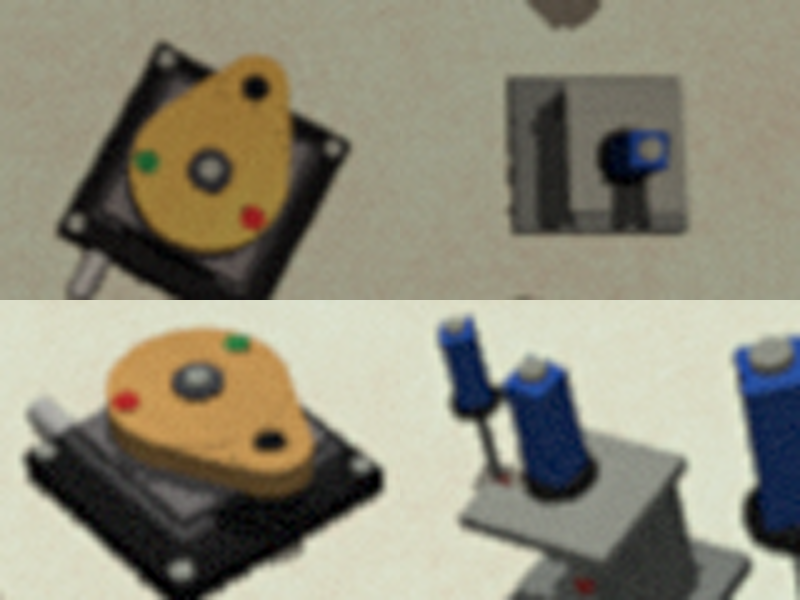

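```bash
cat > h.py <<'E'
import numpy as np,cv2
from bench import ctrl,viewer
C={n:viewer.get_calibration(n) for n in("scene","top")}
def proj(n,X):
    c=C[n];p=(np.asarray(X,float)@c["R"].T+c["t"])@c["camera_matrix"].T
    return p[...,:2]/p[...,2:]
def ray(n,uv,z):
    c=C[n];d=c["R"].T@np.linalg.solve(c["camera_matrix"],[*uv,1]);o=-c["R"].T@c["t"]
    return (o+d*(z-o[2])/d[2])
def T(x,y,yaw,P):
    P=np.atleast_2d(np.asarray(P,float));c,s=np.cos(yaw),np.sin(yaw)
    return np.c_[x+c*P[:,0]-s*P[:,1],y+s*P[:,0]+c*P[:,1],P[:,2]]
E
python3 - <<'E'
from h import *
from scipy.optimize import least_squares
top=lambda x,y,ox,oy:((x+.5)/5-.5+ox,(y+.5)/5-.5+oy)
obs={"top":[top(210,171,310,220),top(255,87,310,220),top(147,160,310,220),top(253,217,310,220)],
"scene":[top(198,80,246,240),top(269,140,246,240),top(237,43,246,240),top(125,101,246,240)]}
a=np.radians(110)
def pts(p):
    x,y,w,r,h=p;return T(x,y,w,[[0,0,.066+h],[.055,0,.066],[r*np.cos(a),r*np.sin(a),.066],[r*np.cos(a),-r*np.sin(a),.066]])
for use in(["top"],["scene"],["top","scene"]):
    f=lambda p:np.concatenate([(proj(n,pts(p))-obs[n]).ravel() for n in use]+[[(p[4]-.004)*500,(p[3]-.037)*500]])
    g=ray("top",obs["top"][0],.066)
    s=min((least_squares(f,[g[0],g[1],w0,.037,.004]) for w0 in(-1,0,1)),key=lambda s:s.cost);print("cam",use,s.x.round(4),np.degrees(s.x[2]).round(1),s.cost.round(2),s.fun.round(1))
for n,uv in(("top",top(653-400,148,385,270)),("scene",top(533-400,68,155,260))): print("button",n,ray(n,uv,.15))
for n,uv in(("top",(410.5,333.5)),("scene",top(456-400,22,155,260))):
  for z in(.1,.12): print("small",n,z,ray(n,uv,z))
for n,uv in(("top",(434,251)),("scene",(229.5,270))):
  for z in(.17,.19,.21): print("large",n,z,ray(n,uv,z))
for c in((505,78),(680,78),(685,235),(512,235)): print("base",ray("top",top(c[0]-400,c[1],385,270),.006))
for c in((460,520),(590,430),(685,465),(605,560)): print("fork",ray("scene",top(c[0]-400,c[1]-300,155,260),.086))
for c in((162,42),(348,147),(62,230)): print("stage",ray("top",top(*c,310,220),.018))
for c in((537,398),(508,375),(535,354),(566,370)): print("handle top",ray("scene",top(c[0]-400,c[1]-300,155,260),.146))
E
```

```text
cam ['top'] [ 0.5394 -0.0381 -0.3854  0.0365  0.0039] -22.1 0.15 [ 0.1 -0.4  0.   0.  -0.1  0.1  0.1  0.2 -0.1 -0.2]
cam ['scene'] [ 0.541  -0.0387 -0.3897  0.0366  0.0036] -22.3 0.17 [-0.1 -0.3  0.1  0.3  0.1 -0.1 -0.1  0.2 -0.2 -0.2]
cam ['top', 'scene'] [ 0.5402 -0.0382 -0.3878  0.0364  0.0032] -22.2 0.6 [ 0.1 -0.6  0.1 -0.2 -0.1 -0.2  0.1 -0.  -0.3 -0.4 -0.1 -0.  -0.2 -0.3
 -0.2 -0.1 -0.4 -0.3]
button top [ 0.42925752 -0.26341336  0.15      ]
button scene [ 0.43247147 -0.26364533  0.15      ]
small top 0.1 [ 0.33609728 -0.21509119  0.1       ]
small top 0.12 [ 0.33545214 -0.21153258  0.12      ]
small scene 0.1 [ 0.33504782 -0.21655177  0.1       ]
small scene 0.12 [ 0.35487925 -0.23227907  0.12      ]
large top 0.17 [ 0.55217984 -0.2475676   0.17      ]
large top 0.19 [ 0.54798763 -0.24327904  0.19      ]
large top 0.21 [ 0.54379542 -0.23899049  0.21      ]
large scene 0.17 [ 0.53016244 -0.22879057  0.17      ]
large scene 0.19 [ 0.54565395 -0.24599576  0.19      ]
large scene 0.21 [ 0.56114546 -0.26320095  0.21      ]
base [ 0.47549473 -0.2069939   0.006     ]
base [ 0.48729438 -0.30862813  0.006     ]
base [ 0.39709491 -0.31722873  0.006     ]
base [ 0.38559366 -0.21813733  0.006     ]
fork [ 0.40961458 -0.30115911  0.086     ]
fork [ 0.42315949 -0.23425307  0.086     ]
fork [ 0.47351612 -0.23294133  0.086     ]
fork [ 0.47815184 -0.29166913  0.086     ]
stage [ 0.6219035  -0.00382071  0.018     ]
stage [ 0.57139995 -0.11943107  0.018     ]
stage [0.5029455  0.04219915 0.018     ]
handle top [ 0.44225484 -0.27382658  0.146     ]
handle top [ 0.42250611 -0.26844708  0.146     ]
handle top [ 0.42383943 -0.25349268  0.146     ]
handle top [ 0.44173927 -0.25542942  0.146     ]
```

Measurements agree: cam at (0.540, −0.038), yaw −22°, with both cameras within 2 mm. The stylus button is at (0.431, −0.2635) at its given height, and the stand's yaw is about +6.5°. First I'll square the tool to the stand and half-close the jaws.

```bash
cat >> h.py <<'E'
from scipy.spatial.transform import Rotation as Ro
def to(*targets):
    """tool-axis fractions (and mm) for successive world TCP targets, tool orientation kept"""
    o=ctrl.get_obs();w=o["eef_rot"];R=Ro.from_quat([*w[1:],w[0]]).as_matrix();p=o["eef_pos"]
    print("t",round(o["time_s"],2),"pos",p.round(4),"x-yaw",np.degrees(np.arctan2(R[1,0],R[0,0])).round(2),"tilt z",R[:,2].round(4),"F",o["wrist_force"].round(2),"op",round(o["opening"],3))
    for q in targets:
        d=R.T@(np.array(q)-p);print(q,"mm",(d*1e3).round(1),"frac",(d/.15).round(4));p=np.array(q)
E
python3 -m handwheel '[{"travel":[0,0,0],"dr":[0,0,0.2]},{"travel":[0,0,0],"dr":[0,0,0.2]},{"travel":[0,0,0],"dr":[0,0,0]}]' 0
python3 -c "
from h import *
to((.431,-.2635,.175),(.431,-.2635,.101))"
```

```text
time_s: 0.35
eef_pos: [0.1795, -0.5447, 0.2288]
eef_rot: [-0.002, 0.999, 0.05, -0.0]
wrist_force: [0.3, -0.1, 0.3]
opening: 0.607
t 0.35 pos [ 0.1795 -0.5447  0.2288] x-yaw 5.75 tilt z [-6.0e-04  4.7e-03 -1.0e+00] F [ 0.27 -0.07  0.28] op 0.607
(0.431, -0.2635, 0.175) mm [ 278.4 -254.3   55. ] frac [ 1.856  -1.6955  0.3667]
(0.431, -0.2635, 0.101) mm [ 0.   0.4 74. ] frac [0.     0.0023 0.4933]
```

```bash
python3 -m handwheel '[{"travel":[0.17,-0.155,0.03]},{"travel":[0.17,-0.155,0.03]},{"travel":[0.17,-0.155,0.03]},{"travel":[0.17,-0.155,0.03]},{"travel":[0.17,-0.155,0.03]},{"travel":[0.17,-0.155,0.03]},{"travel":[0.17,-0.155,0.03]},{"travel":[0.17,-0.155,0.03]},{"travel":[0.17,-0.155,0.03]},{"travel":[0.1,-0.09,0.03]},{"travel":[0.06,-0.05,0]},{"travel":[0,0,0]}]'
python3 -c "
from h import *
to((.431,-.2635,.175),(.431,-.2635,.101))"
```

```text
t 0.35 pos [ 0.1795 -0.5447  0.2288] x-yaw 5.75 tilt z [-6.0e-04  4.7e-03 -1.0e+00] F [ 0.27 -0.07  0.28] op 0.607
(0.431, -0.2635, 0.175) mm [ 278.4 -254.3   55. ] frac [ 1.856  -1.6955  0.3667]
(0.431, -0.2635, 0.101) mm [ 0.   0.4 74. ] frac [0.     0.0023 0.4933]validation failed for argument at $[0]...
```

Every row needs `dr`.

```bash
python3 -m handwheel '[{"travel":[0.17,-0.155,0.03],"dr":[0,0,0]},{"travel":[0.17,-0.155,0.03],"dr":[0,0,0]},{"travel":[0.17,-0.155,0.03],"dr":[0,0,0]},{"travel":[0.17,-0.155,0.03],"dr":[0,0,0]},{"travel":[0.17,-0.155,0.03],"dr":[0,0,0]},{"travel":[0.17,-0.155,0.03],"dr":[0,0,0]},{"travel":[0.17,-0.155,0.03],"dr":[0,0,0]},{"travel":[0.17,-0.155,0.03],"dr":[0,0,0]},{"travel":[0.17,-0.155,0.03],"dr":[0,0,0]},{"travel":[0.1,-0.09,0.03],"dr":[0,0,0]},{"travel":[0.06,-0.05,0],"dr":[0,0,0]},{"travel":[0,0,0],"dr":[0,0,0]}]'
python3 -c "
from h import *
to((.431,-.2635,.175),(.431,-.2635,.101))"
```

```text
time_s: 1.35
eef_pos: [0.4115, -0.2747, 0.1792]
eef_rot: [-0.004, 0.998, 0.067, -0.001]
wrist_force: [0.1, -0.4, -0.9]
opening: 0.506
t 1.35 pos [ 0.4115 -0.2747  0.1792] x-yaw 7.73 tilt z [-0.0031  0.0074 -1.    ] F [ 0.05 -0.38 -0.88] op 0.506
(0.431, -0.2635, 0.175) mm [20.9 -8.5  4.2] frac [ 0.139  -0.0564  0.0283]
(0.431, -0.2635, 0.101) mm [ 0.2  0.6 74. ] frac [0.001  0.0038 0.4933]
```

```bash
cat >> h.py <<'E'
_to=to
def to(*t,yaw=6.5):
    _to(*t);w=ctrl.get_obs()["eef_rot"];R=Ro.from_quat([*w[1:],w[0]])
    G=Ro.from_euler("z",yaw,degrees=True)*Ro.from_euler("x",180,degrees=True)
    print("dr frac to plumb",(np.degrees((R.inv()*G).as_rotvec())/30).round(4))
E
python3 -m handwheel '[{"travel":[0.139,-0.056,0.02],"dr":[0,0,0]},{"travel":[0,0,0],"dr":[0,0,0]},{"travel":[0,0,0],"dr":[0,0,0]}]'
python3 - <<'E'
from h import *
to((.431,-.2635,.175),(.431,-.2635,.101))
t=viewer.camera("top");s=viewer.camera("scene")
r=lambda im,x,y:cv2.resize(im[y:y+90,x:x+60],(400,600),interpolation=cv2.INTER_CUBIC)
cv2.imwrite("pics/a.png",np.hstack([r(t,400,250),r(s,155,235)])[:,:,::-1])
E
```

```text
time_s: 1.6
eef_pos: [0.4311, -0.2631, 0.1757]
eef_rot: [-0.004, 0.997, 0.072, -0.002]
wrist_force: [-0.6, -0.3, 0.4]
opening: 0.497
t 1.6 pos [ 0.4311 -0.2631  0.1757] x-yaw 8.27 tilt z [-0.0046  0.0074 -1.    ] F [-0.57 -0.27  0.4 ] op 0.497
(0.431, -0.2635, 0.175) mm [-0.1  0.4  0.7] frac [-0.0008  0.0028  0.0045]
(0.431, -0.2635, 0.101) mm [ 0.3  0.6 74. ] frac [0.0017 0.0039 0.4933]
dr frac to plumb [-0.0151  0.0069  0.059 ]
```

View pics/a.png

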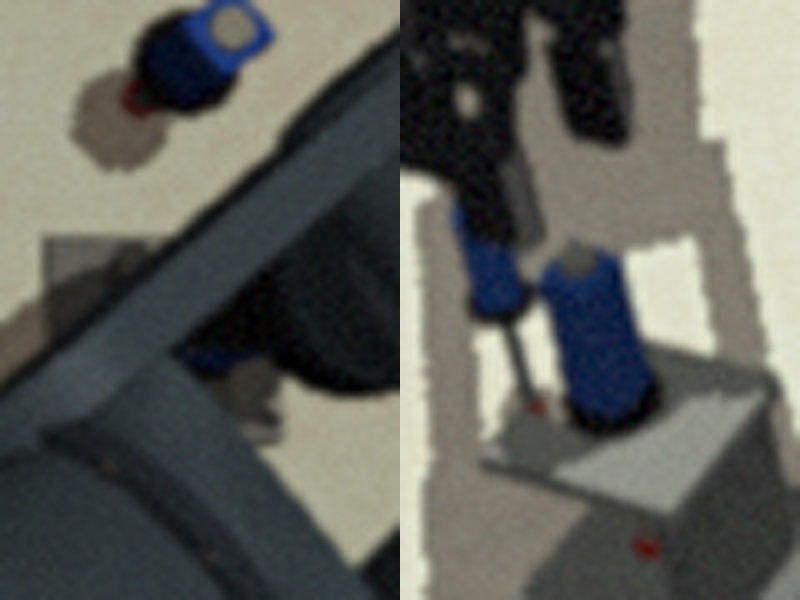

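The fingers straddle the blue handle: the scene crop has the fingertips at about (520,240) and (600,140) and the button at (580,260). I'm lowering it now, correcting the tilt on the way.

```bash
python3 -m handwheel '[{"travel":[0.001,0.001,0.12],"dr":[-0.015,0.007,0.059]},{"travel":[0.001,0.001,0.12],"dr":[0,0,0]},{"travel":[0.001,0.001,0.12],"dr":[0,0,0]},{"travel":[0,0,0.11],"dr":[0,0,0]},{"travel":[0,0,0],"dr":[0,0,0]},{"travel":[0,0,0],"dr":[0,0,0]}]'
python3 -c "
from h import *
to((.431,-.2635,.101))"
```

```text
time_s: 2.2
eef_pos: [0.4286, -0.2701, 0.1054]
eef_rot: [0.003, 0.999, 0.053, 0.001]
wrist_force: [0.9, 0.1, -0.4]
opening: 0.501
t 2.2 pos [ 0.4286 -0.2701  0.1054] x-yaw 6.13 tilt z [ 0.0031 -0.005  -1.    ] F [ 0.89  0.1  -0.36] op 0.501
(0.431, -0.2635, 0.101) mm [ 3.  -6.3  4.4] frac [ 0.0202 -0.042   0.0292]
dr frac to plumb [ 0.0101 -0.0049 -0.0125]
```

```bash
python3 -m handwheel '[{"travel":[0.02,-0.042,0.02],"dr":[0.006,-0.003,-0.006]},{"travel":[0,0,0],"dr":[0,0,0]},{"travel":[0,0,0],"dr":[0,0,0]}]'
python3 -c "
from h import *
to((.431,-.2635,.101))"
```

```text
time_s: 2.45
eef_pos: [0.4311, -0.2648, 0.1044]
eef_rot: [0.002, 0.999, 0.054, 0.001]
wrist_force: [0.1, -0.8, -0.4]
opening: 0.496
t 2.45 pos [ 0.4311 -0.2648  0.1044] x-yaw 6.23 tilt z [ 0.0026 -0.0035 -1.    ] F [ 0.11 -0.78 -0.4 ] op 0.496
(0.431, -0.2635, 0.101) mm [ 0.  -1.3  3.4] frac [ 0.     -0.0089  0.0225]
dr frac to plumb [ 0.0072 -0.0043 -0.0091]
```

```bash
python3 -m handwheel '[{"travel":[0,-0.009,0.02],"dr":[0.008,-0.005,0]},{"travel":[0,0,0],"dr":[0,0,0]}]'
python3 -m handwheel '[{"travel":[0,0,0],"dr":[0,0,0]},{"travel":[0,0,0],"dr":[0,0,0]},{"travel":[0,0,0],"dr":[0,0,0]},{"travel":[0,0,0],"dr":[0,0,0]},{"travel":[0,0,0],"dr":[0,0,0]},{"travel":[0,0,0],"dr":[0,0,0]},{"travel":[0,0,0],"dr":[0,0,0]},{"travel":[0,0,0],"dr":[0,0,0]}]' -1
python3 -c "
from h import *
to((.431,-.2635,.101))"
```

```text
time_s: 2.62
eef_pos: [0.4318, -0.264, 0.1028]
eef_rot: [0.001, 0.999, 0.055, 0.001]
wrist_force: [0.7, 1.1, -0.5]
opening: 0.5
time_s: 3.28
eef_pos: [0.4324, -0.2641, 0.1036]
eef_rot: [0.001, 0.998, 0.055, 0.001]
wrist_force: [0.0, 0.4, 0.4]
opening: 0.222
t 3.28 pos [ 0.4324 -0.2641  0.1036] x-yaw 6.32 tilt z [ 0.0024 -0.0024 -1.    ] F [0.02 0.41 0.45] op 0.222
(0.431, -0.2635, 0.101) mm [-1.3 -0.8  2.6] frac [-0.009  -0.0053  0.0176]
dr frac to plumb [ 0.005  -0.004  -0.0062]
```

```bash
python3 -m handwheel '[{"travel":[0,0,-0.06],"dr":[0,0,0]},{"travel":[0,0,-0.06],"dr":[0,0,0]},{"travel":[0,0,-0.06],"dr":[0,0,0]},{"travel":[0,0,0],"dr":[0,0,0]}]'
python3 -c "
from h import *
to((.4324,-.2641,.20))"
```

```text
time_s: 3.62
eef_pos: [0.4319, -0.2637, 0.1328]
eef_rot: [0.001, 0.998, 0.055, 0.001]
wrist_force: [0.4, 0.0, -0.4]
opening: 0.222
t 3.62 pos [ 0.4319 -0.2637  0.1328] x-yaw 6.31 tilt z [ 0.0011 -0.0011 -1.    ] F [ 0.37  0.02 -0.37] op 0.222
(0.4324, -0.2641, 0.2) mm [  0.5   0.5 -67.2] frac [ 0.0033  0.0036 -0.4481]
dr frac to plumb [ 0.0024 -0.0019 -0.0064]
```

```bash
python3 -m handwheel '[{"travel":[0.001,0.001,-0.12],"dr":[0,0,0]},{"travel":[0.001,0.001,-0.12],"dr":[0,0,0]},{"travel":[0.001,0.001,-0.12],"dr":[0,0,0]},{"travel":[0,0,-0.12],"dr":[0,0,0]},{"travel":[0,0,0],"dr":[0,0,0]},{"travel":[0,0,0],"dr":[0,0,0]}]'
python3 - <<'E'
from h import *
to((.4324,-.2641,.20),(.45,-.05,.2),(.545,.05,.2),(.545,.05,.1396))
s=viewer.camera("scene")
p=ctrl.get_obs()["eef_pos"]; b=proj("scene",p-[0,0,.0876-.006]); print("expected ball px",b)
x,y=b.astype(int)-40; print(x,y)
cv2.imwrite("pics/b.png",cv2.resize(s[y-40:y+80,x:x+80],(400,600),interpolation=cv2.INTER_CUBIC)[:,:,::-1])
E
```

```text
time_s: 4.12
eef_pos: [0.4323, -0.2639, 0.2098]
eef_rot: [0.002, 0.998, 0.055, 0.001]
wrist_force: [-0.4, -0.2, -1.7]
opening: 0.228
t 4.12 pos [ 0.4323 -0.2639  0.2098] x-yaw 6.31 tilt z [ 0.0029 -0.0029 -1.    ] F [-0.4  -0.2  -1.69] op 0.228
(0.4324, -0.2641, 0.2) mm [0.1 0.1 9.8] frac [0.0005 0.0009 0.0654]
(0.45, -0.05, 0.2) mm [  41.  -210.9   -0.6] frac [ 0.2735 -1.4058 -0.0039]
(0.545, 0.05, 0.2) mm [105.4 -89.   -0. ] frac [ 7.028e-01 -5.930e-01 -1.000e-04]
(0.545, 0.05, 0.1396) mm [-0.2 -0.2 60.4] frac [-0.001  -0.0013  0.4027]
dr frac to plumb [ 0.0062 -0.0049 -0.0063]
expected ball px [183.09211848 281.15303774]
143 241
```

View pics/b.png

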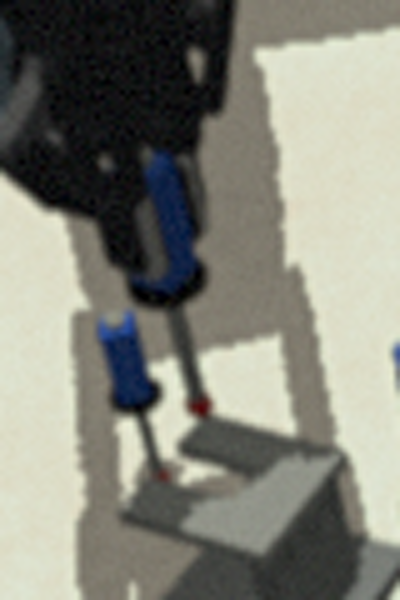

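The ball is at (182.6, 281.6) in the scene picture and was expected at (183.1, 281.2), so the stylus hangs upright with the ball right below the TCP. Next I carry it high over the cam to the green side.

```bash
python3 -m handwheel '[{"travel":[0.08,-0.165,0],"dr":[0.003,-0.002,0]},{"travel":[0.08,-0.165,0],"dr":[0,0,0]},{"travel":[0.08,-0.165,0],"dr":[0,0,0]},{"travel":[0.08,-0.165,0],"dr":[0,0,0]},{"travel":[0.08,-0.165,0],"dr":[0,0,0]},{"travel":[0.08,-0.165,0],"dr":[0,0,0]},{"travel":[0.08,-0.165,0],"dr":[0,0,0]},{"travel":[0.08,-0.165,0],"dr":[0,0,0]},{"travel":[0.08,-0.165,0],"dr":[0,0,0]},{"travel":[0.08,-0.165,0],"dr":[0,0,0]},{"travel":[0.08,-0.165,0],"dr":[0,0,0]},{"travel":[0.06,-0.1,0],"dr":[0,0,0]},{"travel":[0,0,0],"dr":[0,0,0]},{"travel":[0,0,0],"dr":[0,0,0]}]'
python3 -c "
from h import *
to((.5425,.04,.2),(.5425,.04,.1396))"
```

```text
time_s: 5.33
eef_pos: [0.5364, 0.0525, 0.1885]
eef_rot: [-0.004, 0.999, 0.053, -0.012]
wrist_force: [-0.3, 0.6, -1.2]
opening: 0.23
t 5.33 pos [0.5364 0.0525 0.1885] x-yaw 6.04 tilt z [-0.0234  0.0061 -0.9997] F [-0.3   0.62 -1.2 ] op 0.23
(0.5425, 0.04, 0.2) mm [  4.5  13.  -11.7] frac [ 0.03    0.0865 -0.0783]
(0.5425, 0.04, 0.1396) mm [ 1.4  0.5 60.4] frac [0.0091 0.0034 0.4025]
dr frac to plumb [-0.0164  0.0432 -0.0157]
```

```bash
python3 -m handwheel '[{"travel":[0.03,0.07,0],"dr":[-0.014,0.038,-0.01]},{"travel":[0,0,0],"dr":[0,0,0]},{"travel":[0,0,0.1],"dr":[0,0,0]},{"travel":[0,0,0.1],"dr":[0,0,0]},{"travel":[0,0,0.08],"dr":[0,0,0]},{"travel":[0,0,0],"dr":[0,0,0]},{"travel":[0,0,0],"dr":[0,0,0]}]'
python3 -c "
from h import *
to((.5425,.04,.1396))"
```

```text
time_s: 5.92
eef_pos: [0.5404, 0.0337, 0.1429]
eef_rot: [0.001, 0.999, 0.052, -0.001]
wrist_force: [0.4, -0.4, -1.2]
opening: 0.227
t 5.92 pos [0.5404 0.0337 0.1429] x-yaw 5.9 tilt z [-0.0025 -0.0017 -1.    ] F [ 0.43 -0.4  -1.23] op 0.227
(0.5425, 0.04, 0.1396) mm [ 2.7 -6.1  3.3] frac [ 0.0181 -0.0403  0.0217]
dr frac to plumb [ 0.0028  0.005  -0.0198]
```

```bash
cat >> h.py <<'E'
def base():
    im=viewer.camera("scene");cv2.imwrite("pics/base.png",im[:,:,::-1])
CAM=(.5402,-.0384,np.radians(-22.2))
FE=T(*CAM,[[0,0,.069],[.055,0,.066],[-.0125,.0343,.066],[-.0125,-.0343,.066]])
def disp(save=None):
    b=cv2.imread("pics/base.png");im=np.ascontiguousarray(viewer.camera("scene")[:,:,::-1])
    p=proj("scene",FE).astype(np.float32).reshape(-1,1,2)
    q,st,e=cv2.calcOpticalFlowPyrLK(b,im,p,None,winSize=(11,11),maxLevel=1)
    for n,a,c,s,er,z in zip(("bolt","nose","green","red"),p[:,0],q[:,0],st[:,0],e[:,0],FE[:,2]):
        d=(ray("scene",c,z)-ray("scene",a,z))*1e3;print(n,"disp mm",d[:2].round(1),"err",er.round(1))
    if save:
        x,y=proj("scene",[CAM[0],CAM[1],.08]).astype(int);cv2.imwrite(save,cv2.resize(im[y-60:y+40,x-65:x+65],(780,600),interpolation=cv2.INTER_CUBIC))
E
python3 -c "
from h import *
base();disp()"
python3 -m handwheel '[{"travel":[0,0.016,0.015],"dr":[0,0,0]},{"travel":[0,0.016,0],"dr":[0,0,0]},{"travel":[0,0.016,0],"dr":[0,0,0]},{"travel":[0,0.016,0],"dr":[0,0,0]},{"travel":[0,0.016,0],"dr":[0,0,0]},{"travel":[0,0.016,0],"dr":[0,0,0]},{"travel":[0,0.016,0],"dr":[0,0,0]},{"travel":[0,0,0],"dr":[0,0,0]}]'
python3 -c "
from h import *
to((.5418,.0086,.1396));disp('pics/c.png')"
```

```text
bolt disp mm [ 0. -0.] err 1.6
nose disp mm [ 0. -0.] err 1.2
green disp mm [-0.2  0.1] err 2.1
red disp mm [ 0. -0.] err 1.1
time_s: 6.68
eef_pos: [0.5449, 0.0145, 0.1447]
eef_rot: [0.002, 0.999, 0.052, 0.002]
wrist_force: [0.0, 0.1, -1.5]
opening: 0.224
t 6.68 pos [0.5449 0.0145 0.1447] x-yaw 5.91 tilt z [ 0.0046 -0.0031 -1.    ] F [ 0.03  0.07 -1.55] op 0.224
(0.5418, 0.0086, 0.1396) mm [-3.7  5.5  5.1] frac [-0.0249  0.0365  0.0343]
dr frac to plumb [ 0.0069 -0.0082 -0.0198]
bolt disp mm [-0.9 -0.2] err 19.7
nose disp mm [0. 0.] err 1.3
green disp mm [12.8 24.9] err 53.5
red disp mm [-3.7 -0.4] err 19.0
```

View pics/c.png

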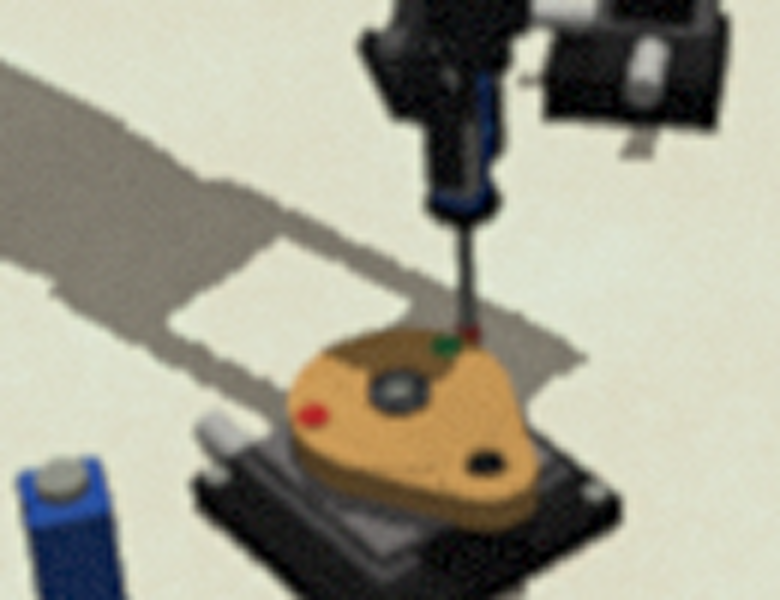

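The ball stands behind the edge just beside the green dot, at about (470,333) in the crop. It's still about 4 mm too far toward +x and 5 mm high, and the cam hasn't moved. I'll correct that before touching.

```bash
python3 -m handwheel '[{"travel":[-0.025,0,0.03],"dr":[0.004,-0.005,-0.01]},{"travel":[0,0,0],"dr":[0,0,0]},{"travel":[0,0,0],"dr":[0,0,0]}]'
python3 -c "
from h import *
to((.5418,.0086,.1396));disp()"
```

```text
time_s: 6.98
eef_pos: [0.5407, 0.0144, 0.1397]
eef_rot: [0.0, 0.999, 0.054, 0.001]
wrist_force: [0.3, 0.1, -1.1]
opening: 0.224
t 6.98 pos [0.5407 0.0144 0.1397] x-yaw 6.24 tilt z [ 1.3e-03 -8.0e-04 -1.0e+00] F [ 0.27  0.11 -1.11] op 0.224
(0.5418, 0.0086, 0.1396) mm [0.5 5.8 0.1] frac [0.0031 0.0389 0.0004]
dr frac to plumb [ 0.0018 -0.0023 -0.0086]
bolt disp mm [-1.3 -0.2] err 21.2
nose disp mm [ 0.  -0.1] err 1.5
green disp mm [ 6.1 23.9] err 51.2
red disp mm [-4.4  0.5] err 21.0
```

```bash
cat >> h.py <<'E'
# ball path pressed by p (m): tangent offset curve, s (m) from edge0's normal
def path(s,p=.004):
    a,b=.051-p,.026-p;k=np.radians(63);A=np.radians(47);L=np.sqrt(.055**2-.025**2)
    segs=[a*A,L,b*2*k,L,a*A]
    n=np.array;u=lambda t:n([np.cos(t),np.sin(t)])
    if s<=segs[0]: t=np.radians(110)-s/a;q=a*u(t);tt=t
    else:
        s-=segs[0]
        if s<=L: q=a*u(k)+s*n([np.sin(k),-np.cos(k)]);tt=k
        elif s<=L+segs[2]: tt=k-(s-L)/b;q=n([.055,0])+b*u(tt)
        elif s<=2*L+segs[2]: s-=L+segs[2];tt=-k;q=n([.055,0])+b*u(-k)+s*n([-np.sin(k),-np.cos(k)])
        else: tt=-k-(s-2*L-segs[2])/a;q=a*u(tt)
    w=T(*CAM,[[*q,0]])[0,:2];return w,tt+CAM[2],sum(segs)
def plan(n=8,v=.002,p=.004,z=.1396,off=(0,0),rows=True):
    o=ctrl.get_obs();P=o["eef_pos"];w=o["eef_rot"];R=Ro.from_quat([*w[1:],w[0]]).as_matrix()
    S=np.linspace(-.005,path(0,p)[2]+.005,2000);W=np.array([path(s,p)[0] for s in S])+off
    i=np.argmin(((W-P[:2])**2).sum(1));w0,t,tot=path(S[i],p)
    print("t",round(o["time_s"],2),"s %.1f of %.1f mm"%(S[i]*1e3,tot*1e3),"press %.1f"%(1e3*(p-(P[:2]-w0-off)@[np.cos(t),np.sin(t)])),"z",P[2].round(4),"F",o["wrist_force"].round(1),"tiltz",R[:2,2].round(4))
    to()
    c=P
    for j in range(1,n+1):
        g=np.array([*(path(min(S[i]+j*v,tot),p)[0]+off),z]);d=R.T@(g-c)/.15;c=g;print(d.round(4))
E
python3 -m handwheel '[{"travel":[0.001,0.013,0],"dr":[0,0,0]},{"travel":[0.001,0.013,0],"dr":[0,0,0]},{"travel":[0,0.009,0],"dr":[0,0,0]},{"travel":[0,0,0],"dr":[0,0,0]}]'
python3 -c "
from h import *
plan();disp()"
```

```text
time_s: 7.37
eef_pos: [0.5411, 0.0097, 0.1393]
eef_rot: [-0.0, 0.999, 0.055, 0.0]
wrist_force: [-0.4, 1.8, -0.7]
opening: 0.225
t 7.37 s -0.9 of 223.5 mm press 2.9 z 0.1393 F [-0.4  1.8 -0.7] tiltz [-0.      0.0005]
t 7.37 pos [0.5411 0.0097 0.1393] x-yaw 6.28 tilt z [-0.e+00  5.e-04 -1.e+00] F [-0.38  1.81 -0.67] op 0.225
dr frac to plumb [-0.001  -0.0001 -0.0075]
[ 0.0123  0.0091 -0.0022]
[ 0.0131  0.0025 -0.    ]
[ 0.013   0.0031 -0.    ]
[ 0.0128  0.0037 -0.    ]
[ 0.0127  0.0042 -0.    ]
[ 0.0125  0.0047 -0.    ]
[ 0.0123  0.0053 -0.    ]
[ 0.012   0.0058 -0.    ]
bolt disp mm [-1.6 -3.9] err 23.7
nose disp mm [ 0.4 -3.9] err 2.7
green disp mm [ 6.9 18.2] err 48.7
red disp mm [-3.9 -3.6] err 21.9
```

Contact: the nose dot has shifted 3.9 mm, with about 1.5 N showing. The edge lies about 1 mm farther out than modelled, so I take that as an offset. I begin the trace.

```bash
python3 -m handwheel '[{"travel":[0.013,0.0025,0],"dr":[0,0,0]},{"travel":[0.013,0.0025,0],"dr":[0,0,0]},{"travel":[0.013,0.003,0],"dr":[0,0,0]},{"travel":[0.013,0.0035,0],"dr":[0,0,0]},{"travel":[0.013,0.004,0],"dr":[0,0,0]},{"travel":[0.013,0.0045,0],"dr":[0,0,0]}]'
python3 -c "
from h import *
plan(12,off=(0,.001));disp()"
```

```text
time_s: 7.92
eef_pos: [0.5534, 0.0085, 0.1389]
eef_rot: [-0.001, 0.998, 0.055, -0.001]
wrist_force: [-0.6, 0.6, -1.2]
opening: 0.227
t 7.92 s 11.4 of 223.5 mm press 3.2 z 0.1389 F [-0.6  0.6 -1.2] tiltz [-0.0017  0.0016]
t 7.92 pos [0.5534 0.0085 0.1389] x-yaw 6.28 tilt z [-0.0017  0.0016 -1.    ] F [-0.58  0.56 -1.23] op 0.227
dr frac to plumb [-0.0033  0.0028 -0.0073]
[ 0.0102  0.0101 -0.0049]
[ 0.012   0.0058 -0.    ]
[ 0.0117  0.0063 -0.    ]
[ 0.0114  0.0068 -0.    ]
[ 0.0111  0.0073 -0.    ]
[ 0.0108  0.0078 -0.    ]
[ 0.0105  0.0082 -0.    ]
[ 0.0101  0.0087 -0.    ]
[ 0.0097  0.0091 -0.    ]
[ 0.0093  0.0095 -0.    ]
[ 0.0089  0.0099 -0.    ]
[ 0.0085  0.0103 -0.    ]
bolt disp mm [ 0.7 -3.4] err 25.0
nose disp mm [ 1.3 -4.1] err 3.9
green disp mm [24.2 17.4] err 54.0
red disp mm [-2.5 -3.9] err 20.2
```

```bash
python3 -m handwheel '[{"travel":[0.012,0.008,-0.003],"dr":[0,0,0]},{"travel":[0.012,0.007,0],"dr":[0,0,0]},{"travel":[0.0115,0.0075,0],"dr":[0,0,0]},{"travel":[0.0115,0.0075,0],"dr":[0,0,0]},{"travel":[0.011,0.008,0],"dr":[0,0,0]},{"travel":[0.011,0.0085,0],"dr":[0,0,0]},{"travel":[0.0105,0.009,0],"dr":[0,0,0]},{"travel":[0.01,0.0095,0],"dr":[0,0,0]}]'
python3 -c "
from h import *
plan(12,off=(0,.001));disp()"
```

```text
time_s: 8.63
eef_pos: [0.5701, -0.0003, 0.1395]
eef_rot: [-0.001, 0.998, 0.055, -0.0]
wrist_force: [0.4, 1.8, -1.2]
opening: 0.226
t 8.63 s 30.0 of 223.5 mm press 3.3 z 0.1395 F [ 0.4  1.8 -1.2] tiltz [-0.0003  0.0021]
t 8.63 pos [ 5.701e-01 -3.000e-04  1.395e-01] x-yaw 6.28 tilt z [-3.0e-04  2.1e-03 -1.0e+00] F [ 0.43  1.84 -1.15] op 0.226
dr frac to plumb [-0.004   0.     -0.0075]
[ 0.0057  0.0126 -0.0008]
[ 0.0088  0.01   -0.    ]
[ 0.0084  0.0104 -0.    ]
[ 0.0079  0.0107 -0.    ]
[ 0.0076  0.011  -0.    ]
[ 0.0076  0.011  -0.    ]
[ 0.0076  0.011  -0.    ]
[ 0.0076  0.011  -0.    ]
[ 0.0076  0.011  -0.    ]
[ 0.0076  0.011  -0.    ]
[ 0.0076  0.011  -0.    ]
[ 0.0076  0.011  -0.    ]
bolt disp mm [-0.5 -5.3] err 27.6
nose disp mm [-0.4 -5.2] err 4.9
green disp mm [45.5  7.6] err 55.5
red disp mm [-3.8 -3. ] err 18.5
```

```bash
python3 -m handwheel '[{"travel":[0.009,0.01,0],"dr":[0,0,0]},{"travel":[0.0085,0.0105,0],"dr":[0,0,0]},{"travel":[0.008,0.011,0],"dr":[0,0,0]},{"travel":[0.0075,0.011,0],"dr":[0,0,0]},{"travel":[0.0075,0.011,0],"dr":[0,0,0]},{"travel":[0.0075,0.011,0],"dr":[0,0,0]},{"travel":[0.0075,0.011,0],"dr":[0,0,0]},{"travel":[0.0075,0.011,0],"dr":[0,0,0]},{"travel":[0.0075,0.011,0],"dr":[0,0,0]},{"travel":[0.0075,0.011,0],"dr":[0,0,0]}]'
python3 -c "
from h import *
plan(12,off=(.0006,.001));disp('pics/d.png')"
```

```text
time_s: 9.52
eef_pos: [0.5858, -0.0171, 0.1399]
eef_rot: [-0.001, 0.999, 0.055, 0.001]
wrist_force: [0.5, 1.3, -0.5]
opening: 0.225
t 9.52 s 52.6 of 223.5 mm press 3.6 z 0.1399 F [ 0.5  1.3 -0.5] tiltz [0.0018 0.0017]
t 9.52 pos [ 0.5858 -0.0171  0.1399] x-yaw 6.26 tilt z [ 0.0018  0.0017 -1.    ] F [ 0.48  1.34 -0.49] op 0.225
dr frac to plumb [-0.0028 -0.0037 -0.0078]
[0.0054 0.0123 0.0018]
[ 0.0076  0.011  -0.    ]
[ 0.0076  0.011  -0.    ]
[ 0.0076  0.011  -0.    ]
[ 0.0076  0.011  -0.    ]
[ 0.0076  0.011  -0.    ]
[ 0.0076  0.011  -0.    ]
[ 0.0076  0.011  -0.    ]
[ 0.0076  0.011  -0.    ]
[ 0.0076  0.011  -0.    ]
[ 0.0076  0.011  -0.    ]
[ 0.0076  0.011  -0.    ]
bolt disp mm [-2.4 -8.2] err 33.8
nose disp mm [-3.7 -3.8] err 30.4
green disp mm [55.1 -6.3] err 53.1
red disp mm [-2.1 -3.8] err 12.7
```

View pics/d.png

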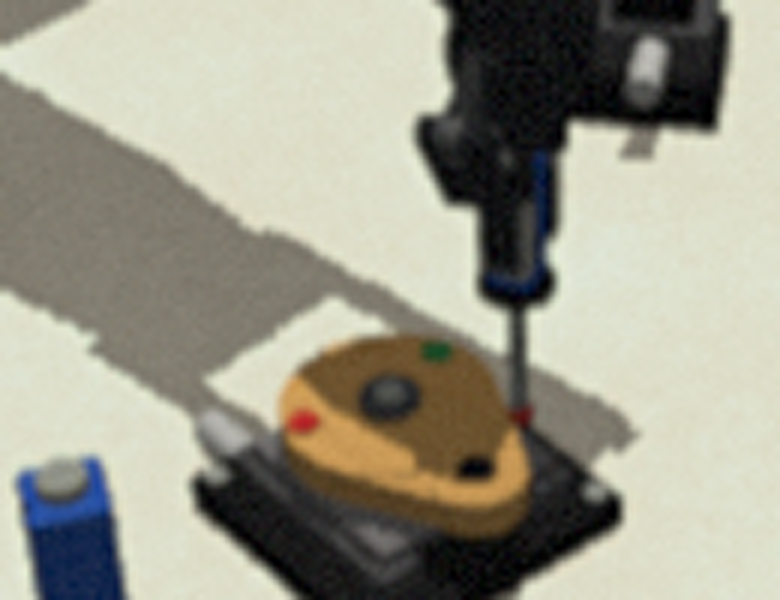

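```bash
cat >> h.py <<'E'
def chroma(im):
    f=cv2.GaussianBlur(im.astype(np.float32),(3,3),0)+4;s=f.sum(2,keepdims=True)
    return np.clip((f/s-.1)*400,0,255).astype(np.uint8)
def disp(save=None,cams=("scene",)):
    B=chroma(cv2.imread("pics/base.png"));im=np.ascontiguousarray(viewer.camera("scene")[:,:,::-1])
    p=proj("scene",FE).astype(np.float32).reshape(-1,1,2)
    q,st,e=cv2.calcOpticalFlowPyrLK(B,chroma(im),p,None,winSize=(9,9),maxLevel=1)
    for n,a,c,s,er,z in zip(("bolt","nose","green","red"),p[:,0],q[:,0],st[:,0],e[:,0],FE[:,2]):
        d=(ray("scene",c,z)-ray("scene",a,z))*1e3;print(n,"disp mm",d[:2].round(1),"err",er.round(1))
    if save:
        x,y=proj("scene",[CAM[0],CAM[1],.08]).astype(int);cv2.imwrite(save,cv2.resize(im[y-60:y+40,x-65:x+65],(780,600),interpolation=cv2.INTER_CUBIC))
E
python3 -m handwheel '[{"travel":[0.0075,0.011,0.001],"dr":[0,0,0]},{"travel":[0.0073,0.011,0.001],"dr":[0,0,0]},{"travel":[0.0073,0.011,0],"dr":[0,0,0]},{"travel":[0.0073,0.011,0],"dr":[0,0,0]},{"travel":[0.0073,0.011,0],"dr":[0,0,0]},{"travel":[0.0073,0.011,0],"dr":[0,0,0]},{"travel":[0.0073,0.011,0],"dr":[0,0,0]},{"travel":[0.0073,0.011,0],"dr":[0,0,0]},{"travel":[0.0073,0.011,0],"dr":[0,0,0]},{"travel":[0.0073,0.011,0],"dr":[0,0,0]},{"travel":[0.0073,0.011,0],"dr":[0,0,0]},{"travel":[0.0073,0.011,0],"dr":[0,0,0]}]'
python3 -c "
from h import *
plan(12,off=(.0012,.0015));disp()"
```

```text
time_s: 10.57
eef_pos: [0.6028, -0.0373, 0.1394]
eef_rot: [-0.001, 0.999, 0.055, 0.001]
wrist_force: [-0.6, 1.7, -1.9]
opening: 0.223
t 10.57 s 79.0 of 223.5 mm press 4.8 z 0.1394 F [-0.6  1.7 -1.9] tiltz [0.0017 0.0018]
t 10.57 pos [ 0.6028 -0.0373  0.1394] x-yaw 6.27 tilt z [ 0.0017  0.0018 -1.    ] F [-0.58  1.74 -1.9 ] op 0.223
dr frac to plumb [-0.0031 -0.0036 -0.0078]
[ 0.0121  0.0081 -0.0012]
[ 0.0076  0.011  -0.    ]
[ 0.0076  0.011  -0.    ]
[ 0.0076  0.011  -0.    ]
[ 0.0072  0.0114 -0.    ]
[ 0.0063  0.0117 -0.    ]
[ 0.0052  0.0123 -0.    ]
[ 0.0041  0.0127 -0.    ]
[ 0.0029  0.013  -0.    ]
[ 0.0017  0.0132 -0.    ]
[ 0.0005  0.0133 -0.    ]
[-0.0007  0.0133 -0.    ]
bolt disp mm [-1.5 -5.9] err 1.4
nose disp mm [-2.  -4.8] err 1.3
green disp mm [-0.7 -6.2] err 2.8
red disp mm [-1.7 -5. ] err 1.5
```

```bash
cat >> h.py <<'E'
_path=path
def path(s,p=.004,d=.003):
    w,t,tot=_path(s,p);return w+d*np.array([np.sin(t),-np.cos(t)]),t,tot
E
python3 -c "
from h import *
plan(20,p=.0042,off=(.0012,.0015))"
```

```text
t 10.62 s 76.3 of 222.7 mm press 4.8 z 0.1395 F [ 0.7  1.  -1. ] tiltz [0.0021 0.0016]
t 10.62 pos [ 0.603  -0.0377  0.1395] x-yaw 6.25 tilt z [ 0.0021  0.0016 -1.    ] F [ 0.72  1.03 -1.05] op 0.229
dr frac to plumb [-0.0026 -0.0042 -0.0083]
[ 0.0111  0.0087 -0.0008]
[0.0076 0.011  0.    ]
[0.0076 0.011  0.    ]
[0.0076 0.011  0.    ]
[0.0076 0.011  0.    ]
[ 0.0067  0.0117 -0.    ]
[ 0.005   0.0125 -0.    ]
[ 0.0038  0.0129 -0.    ]
[ 0.0026  0.0132 -0.    ]
[ 0.0014  0.0134 -0.    ]
[ 0.0002  0.0135 -0.    ]
[-0.0011  0.0134 -0.    ]
[-0.0023  0.0133 -0.    ]
[-0.0035  0.013  -0.    ]
[-0.0047  0.0126 -0.    ]
[-0.0058  0.0121 -0.    ]
[-0.0069  0.0116 -0.    ]
[-0.0079  0.0109 -0.    ]
[-0.0089  0.0101 -0.    ]
[-0.0098  0.0093 -0.    ]
```

```bash
python3 -m handwheel '[{"travel":[0.009,0.01,0],"dr":[0,0,0]},{"travel":[0.0085,0.0105,0],"dr":[0,0,0]},{"travel":[0.0076,0.011,0],"dr":[0,0,0]},{"travel":[0.0075,0.011,0],"dr":[0,0,0]},{"travel":[0.0075,0.011,0],"dr":[0,0,0]},{"travel":[0.0065,0.0117,0],"dr":[0,0,0]},{"travel":[0.005,0.0125,0],"dr":[0,0,0]},{"travel":[0.0038,0.013,0],"dr":[0,0,0]},{"travel":[0.0025,0.0132,0],"dr":[0,0,0]}]'
python3 -c "
from h import *
plan(12,p=.0042,off=(.0012,.0015));disp()"
```

```text
time_s: 11.37
eef_pos: [0.6146, -0.0537, 0.1395]
eef_rot: [-0.001, 0.999, 0.055, 0.001]
wrist_force: [0.5, 0.7, -0.9]
opening: 0.227
t 11.37 s 96.0 of 222.7 mm press 3.5 z 0.1395 F [ 0.5  0.7 -0.9] tiltz [0.0023 0.0012]
t 11.37 pos [ 0.6146 -0.0537  0.1395] x-yaw 6.27 tilt z [ 0.0023  0.0012 -1.    ] F [ 0.51  0.71 -0.94] op 0.227
dr frac to plumb [-0.0018 -0.0047 -0.0076]
[-0.0041  0.0137 -0.0009]
[-0.0009  0.0134 -0.    ]
[-0.0022  0.0133 -0.    ]
[-0.0034  0.013  -0.    ]
[-0.0045  0.0127 -0.    ]
[-0.0057  0.0122 -0.    ]
[-0.0068  0.0116 -0.    ]
[-0.0078  0.011  -0.    ]
[-0.0088  0.0102 -0.    ]
[-0.0097  0.0093 -0.    ]
[-0.0105  0.0084 -0.    ]
[-0.0112  0.0074 -0.    ]
bolt disp mm [-2.5 -4.3] err 2.0
nose disp mm [-2.8 -3.9] err 1.1
green disp mm [-1.6 -4.2] err 3.0
red disp mm [-2.5 -3.2] err 2.1
```

```bash
python3 -m handwheel '[{"travel":[-0.002,0.0135,0],"dr":[0,0,0]},{"travel":[-0.002,0.0135,0],"dr":[0,0,0]},{"travel":[-0.003,0.013,0],"dr":[0,0,0]},{"travel":[-0.004,0.013,0],"dr":[0,0,0]},{"travel":[-0.005,0.0125,0],"dr":[0,0,0]},{"travel":[-0.006,0.012,0],"dr":[0,0,0]},{"travel":[-0.007,0.0115,0],"dr":[0,0,0]},{"travel":[-0.008,0.011,0],"dr":[0,0,0]}]'
python3 -c "
from h import *
plan(12,p=.0042,off=(.0012,.0015));disp('pics/e.png')"
```

```text
time_s: 12.08
eef_pos: [0.6112, -0.0724, 0.14]
eef_rot: [0.001, 0.999, 0.055, 0.002]
wrist_force: [1.2, -0.2, -1.2]
opening: 0.224
t 12.08 s 114.3 of 222.7 mm press 2.3 z 0.14 F [ 1.2 -0.2 -1.2] tiltz [ 0.0042 -0.0011]
t 12.08 pos [ 0.6112 -0.0724  0.14  ] x-yaw 6.25 tilt z [ 0.0042 -0.0011 -1.    ] F [ 1.22 -0.17 -1.2 ] op 0.224
dr frac to plumb [ 0.0031 -0.0077 -0.0083]
[-0.0186  0.0003  0.0028]
[-0.0106  0.0083 -0.    ]
[-0.0113  0.0073 -0.    ]
[-0.0119  0.0062 -0.    ]
[-0.0125  0.0051 -0.    ]
[-0.0129  0.0039 -0.    ]
[-0.0132  0.0027 -0.    ]
[-0.0134  0.0015 -0.0001]
[-0.0135  0.0003 -0.0001]
[-0.0134 -0.0009 -0.0001]
[-0.0133 -0.0011 -0.0001]
[-0.0133 -0.0003 -0.0001]
bolt disp mm [-2.9 -0.7] err 1.6
nose disp mm [5.1 5.7] err 14.3
green disp mm [-2.1 -0.5] err 2.7
red disp mm [-2.9  0. ] err 1.1
```

View pics/e.png

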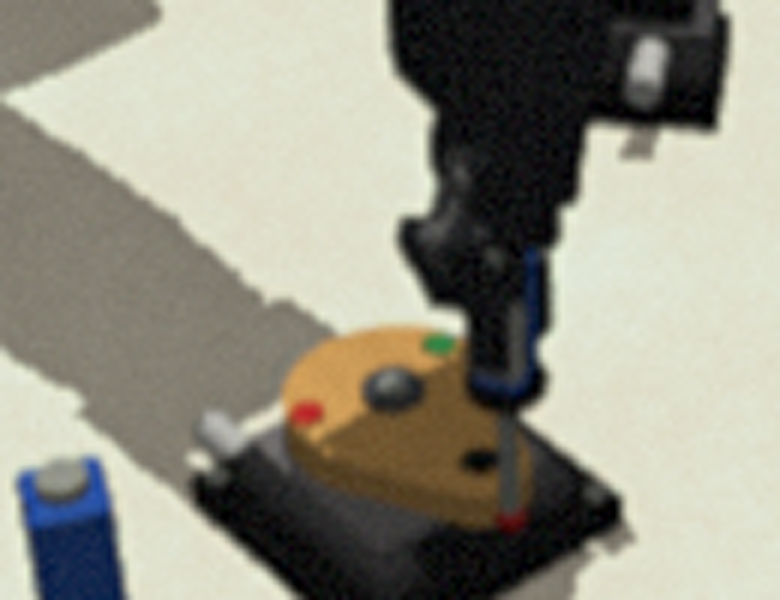

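```bash
python3 -m handwheel '[{"travel":[-0.014,0.005,0.002],"dr":[0,0,0]},{"travel":[-0.0135,0.005,0],"dr":[0,0,0]},{"travel":[-0.013,0.005,0],"dr":[0,0,0]},{"travel":[-0.013,0.0045,0],"dr":[0,0,0]},{"travel":[-0.0135,0.003,0],"dr":[0,0,0]}]'
python3 -c "
from h import *
plan(14,p=.0042,off=(.0012,.0015));disp()"
```

```text
time_s: 12.55
eef_pos: [0.6008, -0.0782, 0.1399]
eef_rot: [0.001, 0.999, 0.054, 0.002]
wrist_force: [1.0, -1.1, -1.2]
opening: 0.223
t 12.55 s 125.6 of 222.7 mm press 4.0 z 0.1399 F [ 1.  -1.1 -1.2] tiltz [ 0.0048 -0.0025]
t 12.55 pos [ 0.6008 -0.0782  0.1399] x-yaw 6.24 tilt z [ 0.0048 -0.0025 -1.    ] F [ 1.03 -1.06 -1.22] op 0.223
dr frac to plumb [ 0.0059 -0.0086 -0.0088]
[-0.0133  0.0016  0.0017]
[-0.0133  0.002  -0.0001]
[-0.0134  0.0007 -0.0001]
[-0.0134 -0.0005 -0.0001]
[-0.0134 -0.0015 -0.0001]
[-0.0133 -0.0003 -0.0001]
[-0.0133 -0.0003 -0.0001]
[-0.0133 -0.0003 -0.0001]
[-0.0133 -0.0003 -0.0001]
[-0.0133 -0.0003 -0.0001]
[-0.0133 -0.0003 -0.0001]
[-0.0133 -0.0003 -0.0001]
[-0.0133 -0.0003 -0.0001]
[-0.0133 -0.0003 -0.0001]
bolt disp mm [-3.4  1.2] err 1.9
nose disp mm [-5.   2.1] err 11.3
green disp mm [-48.7 -16.6] err 10.4
red disp mm [-3.5  2. ] err 1.5
```

```bash
python3 -m handwheel '[{"travel":[-0.0135,0,0.002],"dr":[0,0,0]},{"travel":[-0.0133,-0.0005,0],"dr":[0,0,0]},{"travel":[-0.0133,-0.001,0],"dr":[0,0,0]},{"travel":[-0.0133,-0.001,0],"dr":[0,0,0]},{"travel":[-0.0133,-0.001,0],"dr":[0,0,0]},{"travel":[-0.0133,-0.0008,0],"dr":[0,0,0]},{"travel":[-0.0133,-0.0005,0],"dr":[0,0,0]}]'
python3 -c "
from h import *
plan(3,p=.0042,off=(.001,.002));disp()"
```

```text
time_s: 13.18
eef_pos: [0.585, -0.0798, 0.1396]
eef_rot: [0.002, 0.999, 0.054, 0.002]
wrist_force: [0.8, -1.7, -2.1]
opening: 0.22
t 13.18 s 141.3 of 222.7 mm press 4.1 z 0.1396 F [ 0.8 -1.7 -2.1] tiltz [ 0.0043 -0.0038]
t 13.18 pos [ 0.585  -0.0798  0.1396] x-yaw 6.25 tilt z [ 0.0043 -0.0038 -1.    ] F [ 0.84 -1.7  -2.1 ] op 0.22
dr frac to plumb [ 0.0082 -0.0074 -0.0084]
[-0.0132 -0.0012 -0.0002]
[-0.0133 -0.0003 -0.0001]
[-0.0133 -0.0003 -0.0001]
bolt disp mm [ 4.1 12.9] err 25.5
nose disp mm [-3.7  3.9] err 1.3
green disp mm [ 19.7 -42.1] err 12.6
red disp mm [-2.2  4. ] err 1.8
```

```bash
python3 -m handwheel '[{"travel":[-0.0133,-0.0005,0],"dr":[0,0,0]},{"travel":[-0.0133,-0.0005,0],"dr":[0,0,0]},{"travel":[-0.0133,-0.0005,0],"dr":[0,0,0]},{"travel":[-0.0133,-0.0005,0],"dr":[0,0,0]},{"travel":[-0.0133,-0.0005,0],"dr":[0,0,0]},{"travel":[-0.0133,-0.0005,0],"dr":[0,0,0]},{"travel":[-0.0133,-0.0005,0],"dr":[0,0,0]},{"travel":[-0.0133,-0.0005,0],"dr":[0,0,0]},{"travel":[-0.0133,-0.0005,0],"dr":[0,0,0]},{"travel":[-0.0133,-0.0005,0],"dr":[0,0,0]}]'
python3 -c "
from h import *
plan(14,p=.0042,off=(.001,.002));disp('pics/f.png')"
```

```text
time_s: 14.07
eef_pos: [0.5629, -0.0814, 0.1396]
eef_rot: [0.002, 0.999, 0.055, 0.002]
wrist_force: [1.2, -1.3, -1.9]
opening: 0.23
t 14.07 s 163.4 of 222.7 mm press 4.3 z 0.1396 F [ 1.2 -1.3 -1.9] tiltz [ 0.0046 -0.0041]
t 14.07 pos [ 0.5629 -0.0814  0.1396] x-yaw 6.25 tilt z [ 0.0046 -0.0041 -1.    ] F [ 1.16 -1.25 -1.92] op 0.23
dr frac to plumb [ 0.0087 -0.0078 -0.0084]
[-0.0135  0.0003  0.0002]
[-0.0133 -0.0003 -0.0001]
[-0.0133 -0.0003 -0.0001]
[-0.0133 -0.0003 -0.0001]
[-0.0133 -0.0003 -0.0001]
[-0.0133 -0.0003 -0.0001]
[-0.0133 -0.0003 -0.0001]
[-0.0133 -0.0003 -0.0001]
[-0.0133 -0.0003 -0.0001]
[-0.0133 -0.0003 -0.0001]
[-0.0134 -0.0007 -0.0001]
[-0.0132 -0.0018 -0.0001]
[-0.0131 -0.0024 -0.0001]
[-0.013  -0.0029 -0.0001]
bolt disp mm [-16.5  13.2] err 31.6
nose disp mm [-3.5  4.1] err 0.9
green disp mm [-2.6  3.1] err 3.1
red disp mm [-2.4  4.4] err 2.1
```

View pics/f.png

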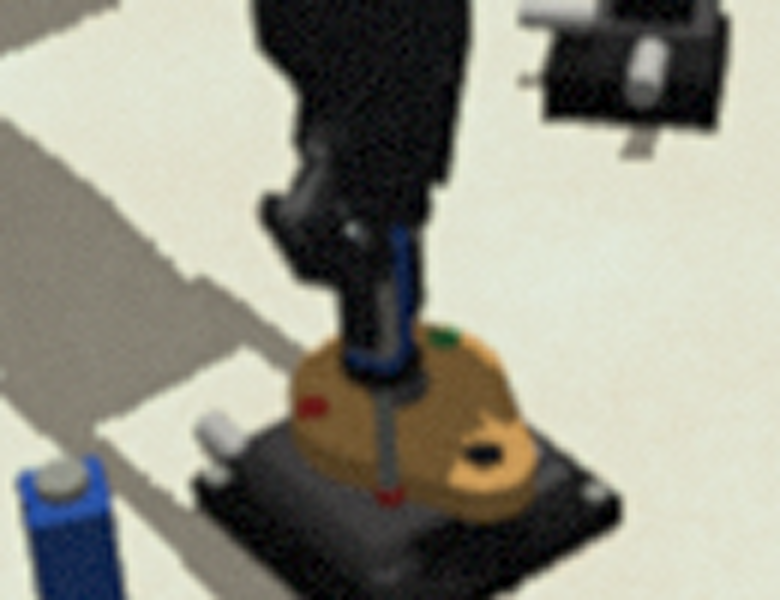

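The ball at (390,497) rides the near flank, and the cam is displaced by about (−3, +4) mm. I continue.

```bash
python3 -m handwheel '[{"travel":[-0.0133,-0.0002,0],"dr":[0,0,0]},{"travel":[-0.0133,-0.0003,0],"dr":[0,0,0]},{"travel":[-0.0133,-0.0003,0],"dr":[0,0,0]},{"travel":[-0.0133,-0.0005,0],"dr":[0,0,0]},{"travel":[-0.0133,-0.0005,0],"dr":[0,0,0]},{"travel":[-0.0133,-0.0005,0],"dr":[0,0,0]},{"travel":[-0.0133,-0.0005,0],"dr":[0,0,0]},{"travel":[-0.0133,-0.0005,0],"dr":[0,0,0]},{"travel":[-0.0133,-0.0008,0],"dr":[0,0,0]},{"travel":[-0.0133,-0.0018,0],"dr":[0,0,0]}]'
python3 -c "
from h import *
plan(20,p=.0042,off=(.001,.002));disp()"
```

```text
time_s: 14.95
eef_pos: [0.5408, -0.0829, 0.1396]
eef_rot: [0.002, 0.999, 0.055, 0.002]
wrist_force: [0.6, -1.2, -1.2]
opening: 0.229
t 14.95 s 185.6 of 222.7 mm press 4.6 z 0.1396 F [ 0.6 -1.2 -1.2] tiltz [ 0.0046 -0.0043]
t 14.95 pos [ 0.5408 -0.0829  0.1396] x-yaw 6.25 tilt z [ 0.0046 -0.0043 -1.    ] F [ 0.64 -1.16 -1.19] op 0.229
dr frac to plumb [ 0.0091 -0.0078 -0.0082]
[-0.0132  0.0006  0.0002]
[-0.0131 -0.0024 -0.0001]
[-0.013  -0.003  -0.0001]
[-0.0129 -0.0035 -0.0001]
[-0.0127 -0.0041 -0.0001]
[-0.0125 -0.0046 -0.0001]
[-0.0123 -0.0051 -0.0001]
[-0.0121 -0.0056 -0.0001]
[-0.0119 -0.0062 -0.0001]
[-0.0116 -0.0067 -0.0001]
[-0.0113 -0.0072 -0.0001]
[-0.011  -0.0076 -0.0001]
[-0.0106 -0.0081 -0.0001]
[-0.0103 -0.0085 -0.0001]
[-0.0099 -0.009  -0.0001]
[-0.0095 -0.0094 -0.0001]
[-0.0091 -0.0098 -0.0001]
[-0.0087 -0.0102 -0.0001]
[-0.0047 -0.006  -0.    ]
[0. 0. 0.]
bolt disp mm [-3.  4.] err 1.2
nose disp mm [-2.8  4.8] err 0.6
green disp mm [-2.6  3.6] err 2.3
red disp mm [-3.2  4.2] err 10.7
```

```bash
python3 -m handwheel '[{"travel":[-0.0133,-0.001,0],"dr":[0,0,0]},{"travel":[-0.0131,-0.0024,0],"dr":[0,0,0]},{"travel":[-0.013,-0.003,0],"dr":[0,0,0]},{"travel":[-0.0129,-0.0035,0],"dr":[0,0,0]},{"travel":[-0.0127,-0.0042,0],"dr":[0,0,0]},{"travel":[-0.0125,-0.0047,0],"dr":[0,0,0]},{"travel":[-0.0123,-0.0053,0],"dr":[0,0,0]},{"travel":[-0.0121,-0.006,0],"dr":[0,0,0]},{"travel":[-0.0119,-0.0065,0],"dr":[0,0,0]}]'
python3 -c "
from h import *
plan(12,p=.0042,off=(.001,.002));disp()"
```

```text
time_s: 15.75
eef_pos: [0.5204, -0.0788, 0.1392]
eef_rot: [0.002, 0.999, 0.055, 0.001]
wrist_force: [-0.1, -1.0, -2.0]
opening: 0.232
t 15.75 s 206.6 of 222.7 mm press 3.9 z 0.1392 F [-0.1 -1.  -2. ] tiltz [ 0.0024 -0.0038]
t 15.75 pos [ 0.5204 -0.0788  0.1392] x-yaw 6.26 tilt z [ 0.0024 -0.0038 -1.    ] F [-0.09 -1.03 -2.02] op 0.232
dr frac to plumb [ 0.0077 -0.0037 -0.0081]
[-0.0101 -0.0094 -0.003 ]
[-0.0108 -0.0079 -0.0001]
[-0.0104 -0.0083 -0.0001]
[-0.0101 -0.0088 -0.0001]
[-0.0097 -0.0092 -0.0001]
[-0.0093 -0.0096 -0.0001]
[-0.0089 -0.01   -0.0001]
[-0.0084 -0.0104 -0.0001]
[-0.0003 -0.0004 -0.    ]
[0. 0. 0.]
[0. 0. 0.]
[0. 0. 0.]
bolt disp mm [-0.9  3.8] err 1.4
nose disp mm [-0.4  4.3] err 0.8
green disp mm [0.1 4. ] err 2.1
red disp mm [1.7 5.5] err 4.7
```

```bash
python3 -m handwheel '[{"travel":[-0.0105,-0.009,-0.002],"dr":[0,0,0]},{"travel":[-0.0105,-0.0088,0],"dr":[0,0,0]},{"travel":[-0.01,-0.009,0],"dr":[0,0,0]},{"travel":[-0.01,-0.0093,0],"dr":[0,0,0]},{"travel":[-0.0095,-0.0097,0],"dr":[0,0,0]},{"travel":[-0.009,-0.01,0],"dr":[0,0,0]},{"travel":[-0.0087,-0.0102,0],"dr":[0,0,0]}]'
python3 -c "
from h import *
plan(6,p=.0042,off=(.001,.002));disp('pics/g.png')"
```

```text
time_s: 16.38
eef_pos: [0.5071, -0.0688, 0.1391]
eef_rot: [0.002, 0.999, 0.055, 0.0]
wrist_force: [0.6, -0.5, -0.7]
opening: 0.224
t 16.38 s 223.2 of 222.7 mm press 4.0 z 0.1391 F [ 0.6 -0.5 -0.7] tiltz [ 0.0005 -0.0032]
t 16.38 pos [ 0.5071 -0.0688  0.1391] x-yaw 6.27 tilt z [ 5.0e-04 -3.2e-03 -1.0e+00] F [ 0.63 -0.47 -0.73] op 0.224
dr frac to plumb [ 0.0061 -0.0003 -0.0077]
[ 0.0028  0.0019 -0.0034]
[0. 0. 0.]
[0. 0. 0.]
[0. 0. 0.]
[0. 0. 0.]
[0. 0. 0.]
bolt disp mm [0.4 3.8] err 1.6
nose disp mm [1.1 3.8] err 0.5
green disp mm [1.4 3.6] err 2.5
red disp mm [0.5 2.7] err 4.7
```

View pics/g.png

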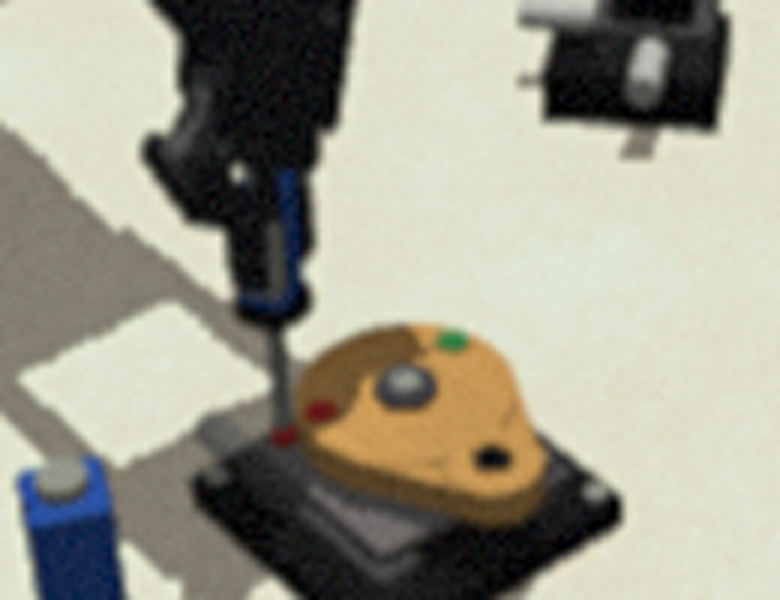

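The ball stands at (285,437) beside the red dot at (320,410), about 111° round the displaced cam. I go one more row past the end, then off outward and up.

```bash
python3 -m handwheel '[{"travel":[-0.0085,-0.0105,0],"dr":[0,0,0]},{"travel":[0,0,0],"dr":[0,0,0]},{"travel":[-0.015,0.013,0],"dr":[0,0,0]},{"travel":[-0.03,0.026,0],"dr":[0,0,0]},{"travel":[-0.045,0.04,0],"dr":[0,0,0]},{"travel":[-0.045,0.04,-0.02],"dr":[0,0,0]},{"travel":[0,0,-0.1],"dr":[0,0,0]},{"travel":[0,0,-0.15],"dr":[0,0,0]},{"travel":[0,0,-0.15],"dr":[0,0,0]},{"travel":[0,0,0],"dr":[0,0,0]},{"travel":[0,0,0],"dr":[0,0,0]}]'
python3 -c "
from h import *
disp();to((.4324,-.2641,.208))"
```

```text
time_s: 17.35
eef_pos: [0.4812, -0.0901, 0.2032]
eef_rot: [-0.0, 0.999, 0.054, -0.002]
wrist_force: [0.0, 0.9, -1.3]
opening: 0.23
bolt disp mm [-0.  -0.4] err 1.1
nose disp mm [-0.   0.2] err 0.6
green disp mm [ 0.6 -0.2] err 2.2
red disp mm [-0.2 -0.2] err 1.4
t 17.4 pos [ 0.4816 -0.0903  0.2034] x-yaw 6.15 tilt z [-0.0035 -0.     -1.    ] F [ 0.11  0.01 -0.36] op 0.226
(0.4324, -0.2641, 0.208) mm [-67.5 167.5  -4.5] frac [-0.4502  1.1167 -0.0298]
dr frac to plumb [-0.0007  0.0067 -0.0116]
```

```bash
python3 -m handwheel '[{"travel":[-0.05,0.125,-0.005],"dr":[0,0,0]},{"travel":[-0.05,0.125,-0.005],"dr":[0,0,0]},{"travel":[-0.05,0.125,-0.005],"dr":[0,0,0]},{"travel":[-0.05,0.125,-0.005],"dr":[0,0,0]},{"travel":[-0.05,0.125,0],"dr":[0,0,0]},{"travel":[-0.05,0.125,0],"dr":[0,0,0]},{"travel":[-0.05,0.125,0],"dr":[0,0,0]},{"travel":[-0.04,0.1,0],"dr":[0,0,0]},{"travel":[0,0,0],"dr":[0,0,0]},{"travel":[0,0,0],"dr":[0,0,0]}]'
python3 -c "
from h import *
to((.4324,-.2641,.208),(.4324,-.2641,.1036),yaw=6.3)"
```

```text
time_s: 18.23
eef_pos: [0.4301, -0.2457, 0.1932]
eef_rot: [-0.006, 0.998, 0.054, -0.008]
wrist_force: [0.4, -0.3, -1.5]
opening: 0.228
t 18.23 pos [ 0.4301 -0.2457  0.1932] x-yaw 6.21 tilt z [-0.0166  0.0116 -0.9998] F [ 0.39 -0.33 -1.54] op 0.228
(0.4324, -0.2641, 0.208) mm [  0.1  18.3 -15.1] frac [ 0.0004  0.1219 -0.1006]
(0.4324, -0.2641, 0.1036) mm [  1.6   1.4 104.4] frac [0.0106 0.0093 0.6959]
dr frac to plumb [-0.0255  0.0291 -0.0032]
```

```bash
python3 -m handwheel '[{"travel":[0,0,-0.03],"dr":[-0.018,0.02,0]},{"travel":[0,0,0],"dr":[0,0,0]},{"travel":[0,0.06,0],"dr":[0,0,0]},{"travel":[0,0.05,0],"dr":[0,0,0]},{"travel":[0,0,0],"dr":[0,0,0]},{"travel":[0,0,0],"dr":[0,0,0]}]'
python3 -c "
from h import *
to((.4324,-.2641,.208),(.4324,-.2641,.1036),yaw=6.3)"
```

```text
time_s: 18.73
eef_pos: [0.4321, -0.2603, 0.196]
eef_rot: [-0.003, 0.998, 0.056, -0.003]
wrist_force: [0.3, 1.2, -1.7]
opening: 0.226
t 18.73 pos [ 0.4321 -0.2603  0.196 ] x-yaw 6.4 tilt z [-0.0058  0.0053 -1.    ] F [ 0.32  1.25 -1.7 ] op 0.226
(0.4324, -0.2641, 0.208) mm [ -0.2   3.7 -12. ] frac [-0.0015  0.0249 -0.0802]
(0.4324, -0.2641, 0.1036) mm [  0.5   0.6 104.4] frac [0.0036 0.0041 0.696 ]
dr frac to plumb [-0.0113  0.0098  0.0032]
```

```bash
python3 -m handwheel '[{"travel":[-0.001,0.022,0],"dr":[-0.009,0.008,0.002]},{"travel":[0,0,0],"dr":[0,0,0]},{"travel":[0,0,0],"dr":[0,0,0]},{"travel":[0,0,0],"dr":[0,0,0]}]'
python3 - <<'E'
from h import *
to((.4324,-.2641,.196),(.4324,-.2641,.1036),yaw=6.3)
s=viewer.camera("scene");o=ctrl.get_obs();w=o["eef_rot"];z=Ro.from_quat([*w[1:],w[0]]).as_matrix()[:,2]
b=proj("scene",o["eef_pos"]+.0816*z);print("expected ball",b)
x,y=(b-40).astype(int);print(x,y-40)
cv2.imwrite("pics/i.png",cv2.resize(s[y-40:y+80,x:x+80],(400,600),interpolation=cv2.INTER_CUBIC)[:,:,::-1])
E
```

```text
time_s: 19.07
eef_pos: [0.4327, -0.2637, 0.196]
eef_rot: [-0.0, 0.998, 0.055, -0.0]
wrist_force: [-0.7, -0.2, -1.7]
opening: 0.224
t 19.07 pos [ 0.4327 -0.2637  0.196 ] x-yaw 6.36 tilt z [-5.e-04  7.e-04 -1.e+00] F [-0.71 -0.18 -1.66] op 0.224
(0.4324, -0.2641, 0.196) mm [-0.4  0.3 -0. ] frac [-0.0024  0.0023 -0.0001]
(0.4324, -0.2641, 0.1036) mm [ 0.   0.1 92.4] frac [3.00e-04 5.00e-04 6.16e-01]
dr frac to plumb [-0.0015  0.0008  0.002 ]
expected ball [184.60933825 285.93119194]
144 205
```

View pics/i.png

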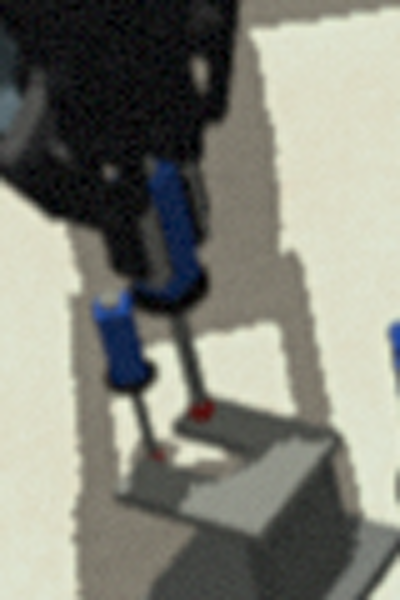

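The ball at (184.0, 286.6) matches the expected (184.6, 285.9), so nothing slipped. I lower in stages.

```bash
python3 -m handwheel '[{"travel":[-0.001,0.001,0.05],"dr":[0,0,0]},{"travel":[-0.001,0,0.05],"dr":[0,0,0]},{"travel":[0,0,0.05],"dr":[0,0,0]},{"travel":[0,0,0.05],"dr":[0,0,0]},{"travel":[0,0,0],"dr":[0,0,0]}]'
python3 -c "
from h import *
to((.4324,-.2641,.1036),yaw=6.3)"
```

```text
time_s: 19.53
eef_pos: [0.4321, -0.2633, 0.1626]
eef_rot: [-0.001, 0.998, 0.056, -0.0]
wrist_force: [-0.8, 0.5, -1.7]
opening: 0.227
t 19.53 pos [ 0.4321 -0.2633  0.1626] x-yaw 6.37 tilt z [-7.0e-04  1.1e-03 -1.0e+00] F [-0.84  0.53 -1.67] op 0.227
(0.4324, -0.2641, 0.1036) mm [ 0.2  0.9 59. ] frac [0.0016 0.0058 0.3933]
dr frac to plumb [-0.0022  0.0011  0.0025]
```

```bash
python3 -m handwheel '[{"travel":[0.001,0.003,0.06],"dr":[0,0,0]},{"travel":[0,0.002,0.06],"dr":[0,0,0]},{"travel":[0,0.001,0.06],"dr":[0,0,0]},{"travel":[0,0.001,0.06],"dr":[0,0,0]},{"travel":[0,0,0.06],"dr":[0,0,0]},{"travel":[0,0,0],"dr":[0,0,0]},{"travel":[0,0,0],"dr":[0,0,0]}]'
python3 -c "
from h import *
to((.4324,-.2641,.1036),yaw=6.3)"
```

```text
time_s: 20.12
eef_pos: [0.4315, -0.2636, 0.1107]
eef_rot: [-0.002, 0.998, 0.056, -0.001]
wrist_force: [0.1, -0.2, -1.4]
opening: 0.23
t 20.12 pos [ 0.4315 -0.2636  0.1107] x-yaw 6.37 tilt z [-0.0032  0.0035 -1.    ] F [ 0.09 -0.21 -1.4 ] op 0.23
(0.4324, -0.2641, 0.1036) mm [0.9 0.7 7.1] frac [0.0059 0.0045 0.0475]
dr frac to plumb [-0.0074  0.0052  0.0023]
```

```bash
python3 -m handwheel '[{"travel":[0.004,0.003,0.015],"dr":[-0.004,0.003,0]},{"travel":[0.001,0.001,0.015],"dr":[0,0,0]},{"travel":[0,0,0.01],"dr":[0,0,0]},{"travel":[0,0,0],"dr":[0,0,0]},{"travel":[0,0,0],"dr":[0,0,0]}]'
python3 -c "
from h import *
to((.4324,-.2641,.1036),yaw=6.3)"
```

```text
time_s: 20.53
eef_pos: [0.4331, -0.2647, 0.1051]
eef_rot: [-0.0, 0.998, 0.056, 0.0]
wrist_force: [-0.8, 1.3, -1.0]
opening: 0.228
t 20.53 pos [ 0.4331 -0.2647  0.1051] x-yaw 6.37 tilt z [ 2.e-04  0.e+00 -1.e+00] F [-0.76  1.32 -1.  ] op 0.228
(0.4324, -0.2641, 0.1036) mm [-0.6 -0.7  1.5] frac [-0.0039 -0.0048  0.01  ]
dr frac to plumb [ 0.     -0.0005  0.0025]
```

```bash
python3 -m handwheel '[{"travel":[-0.004,-0.004,0.006],"dr":[0,0,0]},{"travel":[0,0,0.003],"dr":[0,0,0]},{"travel":[0,0,0],"dr":[0,0,0]},{"travel":[0,0,0],"dr":[0,0,0]}]'
python3 -c "
from h import *
to((.4324,-.2641,.1036),yaw=6.3)"
```

```text
time_s: 20.87
eef_pos: [0.4328, -0.2646, 0.1045]
eef_rot: [0.001, 0.998, 0.056, 0.001]
wrist_force: [0.3, 0.2, -1.1]
opening: 0.222
t 20.87 pos [ 0.4328 -0.2646  0.1045] x-yaw 6.38 tilt z [ 0.0015 -0.0012 -1.    ] F [ 0.25  0.21 -1.09] op 0.222
(0.4324, -0.2641, 0.1036) mm [-0.3 -0.5  0.9] frac [-0.0023 -0.0036  0.0061]
dr frac to plumb [ 0.0027 -0.0026  0.0025]
```

```bash
python3 -m handwheel '[{"travel":[-0.002,-0.003,0.008],"dr":[0,0,0]},{"travel":[0,0,0.005],"dr":[0,0,0]},{"travel":[0,0,0],"dr":[0,0,0]}]'
python3 -c "
from h import *
to((.4324,-.2641,.1036),yaw=6.3)"
```

```text
time_s: 21.12
eef_pos: [0.4328, -0.2645, 0.1039]
eef_rot: [0.001, 0.998, 0.056, 0.001]
wrist_force: [-0.5, -1.1, -1.6]
opening: 0.222
t 21.12 pos [ 0.4328 -0.2645  0.1039] x-yaw 6.39 tilt z [ 0.0021 -0.002  -1.    ] F [-0.45 -1.07 -1.61] op 0.222
(0.4324, -0.2641, 0.1036) mm [-0.3 -0.5  0.2] frac [-0.0023 -0.003   0.0017]
dr frac to plumb [ 0.0043 -0.0036  0.0029]
```

```bash
python3 -m handwheel '[{"travel":[-0.001,-0.002,0.005],"dr":[0,0,0]},{"travel":[0,0,0],"dr":[0,0,0]}]'
python3 -m handwheel '[{"travel":[0,0,0],"dr":[0,0,0]},{"travel":[0,0,0],"dr":[0,0,0]},{"travel":[0,0,0],"dr":[0,0,0]},{"travel":[0,0,0],"dr":[0,0,0]},{"travel":[0,0,0],"dr":[0,0,0]},{"travel":[0,0,0],"dr":[0,0,0]},{"travel":[0,0,0],"dr":[0,0,0]},{"travel":[0,0,0],"dr":[0,0,0]}]' 0
python3 -c "
from h import *
to((.4324,-.2641,.1036),yaw=6.3)"
```

```text
time_s: 21.28
eef_pos: [0.433, -0.2646, 0.1037]
eef_rot: [0.002, 0.998, 0.056, 0.001]
wrist_force: [0.5, -0.2, -1.5]
opening: 0.228
time_s: 21.95
eef_pos: [0.4329, -0.2645, 0.1031]
eef_rot: [0.002, 0.998, 0.056, 0.001]
wrist_force: [-0.0, -0.1, 0.1]
opening: 0.496
t 21.95 pos [ 0.4329 -0.2645  0.1031] x-yaw 6.38 tilt z [ 0.003  -0.0029 -1.    ] F [-0.01 -0.13  0.07] op 0.496
(0.4324, -0.2641, 0.1036) mm [-0.5 -0.5 -0.5] frac [-0.0032 -0.0033 -0.0033]
dr frac to plumb [ 0.0061 -0.0051  0.0028]
```

```bash
python3 -m handwheel '[{"travel":[0,0,-0.06],"dr":[0,0,0]},{"travel":[0,0,-0.06],"dr":[0,0,0]},{"travel":[0,0,-0.1],"dr":[0,0,0]},{"travel":[0,0,-0.15],"dr":[0,0,0]},{"travel":[0,0,-0.15],"dr":[0,0,0]},{"travel":[0,0,-0.15],"dr":[0,0,0]},{"travel":[-0.1,0.15,-0.1],"dr":[0,0,0]},{"travel":[-0.15,0.2,0],"dr":[0,0,0]},{"travel":[-0.15,0.2,0],"dr":[0,0,0]},{"travel":[-0.15,0.2,0],"dr":[0,0,0]},{"travel":[-0.15,0.2,0],"dr":[0,0,0]},{"travel":[-0.15,0.2,0],"dr":[0,0,0]},{"travel":[0,0,0],"dr":[0,0,0]},{"travel":[0,0,0],"dr":[0,0,0]}]'
python3 - <<'E'
from h import *
disp()
s=viewer.camera("scene");t=viewer.camera("top")
r=lambda im,x,y:cv2.resize(im[y:y+90,x:x+60],(400,600),interpolation=cv2.INTER_CUBIC)
cv2.imwrite("pics/j.png",np.hstack([r(t,400,250),r(s,155,250)])[:,:,::-1])
a=cv2.imread("pics/scene0.png");d=cv2.absdiff(cv2.GaussianBlur(a,(5,5),0),cv2.GaussianBlur(s[:,:,::-1].copy(),(5,5),0)).max(2)>40
n,_,st,_=cv2.connectedComponentsWithStats(d.astype(np.uint8));print([q.tolist() for q in st[1:] if q[4]>15])
E
```

```text
time_s: 23.12
eef_pos: [0.322, -0.4587, 0.2405]
eef_rot: [0.009, 0.998, 0.059, 0.005]
wrist_force: [0.2, -0.5, -0.4]
opening: 0.498
bolt disp mm [ 0.  -0.4] err 1.1
nose disp mm [0.2 0.2] err 0.4
green disp mm [ 0.7 -0.2] err 2.2
red disp mm [0.1 0. ] err 0.7
[[0, 0, 34, 34, 485], [111, 16, 31, 11, 118], [0, 47, 26, 10, 110], [123, 50, 20, 8, 131], [0, 56, 25, 22, 362], [144, 62, 18, 30, 313], [202, 71, 22, 73, 695], [0, 101, 63, 194, 5708], [61, 126, 26, 13, 158], [142, 138, 71, 20, 879], [174, 199, 58, 19, 633], [116, 226, 5, 7, 20], [125, 227, 5, 6, 16], [170, 226, 52, 23, 778], [0, 236, 168, 150, 9610], [184, 272, 7, 12, 22]]
```

View pics/j.png

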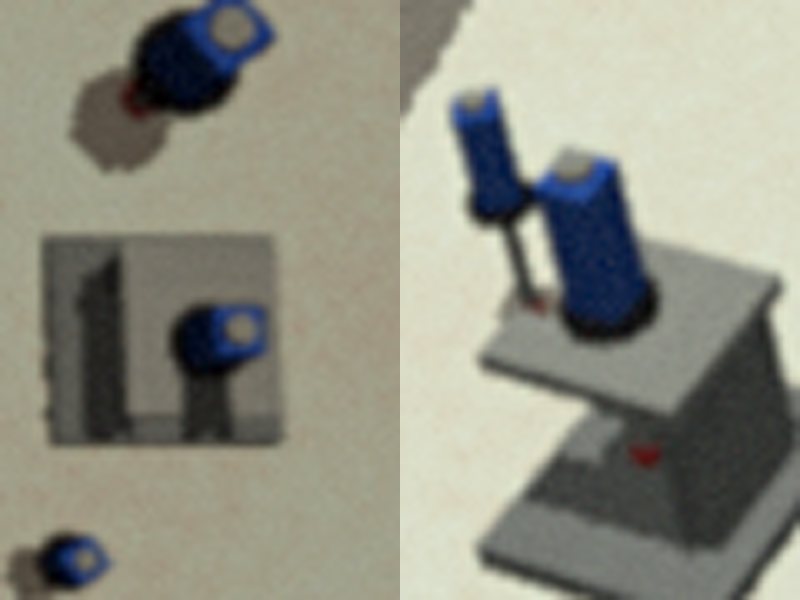

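The stylus hangs upright in the fork, with its button at top (435.6, 299.1) and scene (181, 274), within a pixel of the start. The cam is back at rest and the gripper is clear, so I'm handing in.

```bash
python3 -c "
from bench import ctrl
print(ctrl.hand_in())"
```

```text
the job is handed in; nothing more can be done
None
```

I took the middle-sized stylus from the fork and ran its ball along the cam edge from the green dot, over the nose, to just past the red dot. Then I hung the stylus back in the fork and handed in at about 23 s. No verdict was reported.

- **Trace:** the run took about 9 s, from 7.4 s to 16.4 s. The ball started about 1° before the green dot and ended about 1.5–3° past the red one.
- **Press on the edge:** the cam gave about 3.5–4.7 mm at most checks. It gave less just past the nose tip, about 2.3 mm, and I corrected it there. Friction also dragged the cam about 2–3 mm along the direction of travel. The press was checked only about every half to one second, mostly from camera images, because the wrist force reading has about 1 N of noise.
- **Disagreement:** the cam edge came out 1–2 mm off my first camera position. That is within the calibration error, and I corrected for it during the trace.
- **Last checks:**
  - The stylus hangs upright with its button within one pixel (about 2 mm) of where it started; its handle may have turned slightly to square with the jaws.
  - The cam is back at rest to about 0.5 mm.
  - The differences from the first scene picture are where the arm and its shadow are, apart from a small one at the stylus itself; no other object shows as moved.
  - The gripper is open and clear of everything.

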